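Lift the weld coupon off its pins and stow it on edge

ROBOT

A 6-joint arm with a two-finger parallel gripper is mounted at the origin on the work surface. World frame = base frame: x ahead of the robot, y to its left, z up, the work surface at z = 0. Lengths are in m, angles in rad, forces in N, time in s.
With the tool pointing down it reaches from about 0.275 to 0.975 m from the base axis. Payload 8.4 kg.
Tool frame: the origin (TCP) lies at the very end of the fingers, on their centre line; the grasp point (between the pads) lies 19 mm behind it; z points along the fingers, y is the line along which they close (so a half turn about z gives the same grasp; the last joint's range is limited). The gripper opens to 92 mm and grips with 3 to 60 N. Pads are 20 mm wide; open, the fingers measure 128 mm over their backs; the gripper's body (75 mm by 189 mm) begins 69 mm behind the grasp point.
Start: joints at [1.193, 0.353, 1.633, -0, 1.155, -0.002], TCP at [0.229, 0.581, 0.215] pointing down, gripper open.
Joint ranges: [-2.63, 2.63], [-0.92, 2.1], [0.06, 2.66], [-1.3, 4.44], [0, 2.69], [-3.02, 3.02]. Speed limits (rad/s): [2.22, 2.22, 2.79, 3.14, 3.14, 3.14].

INTERFACE

Orientations are given as a rotation vector (axis times angle).
In Python, from cell import robot gives the robot as it stands. The module is installed in compiled form; this text tells all that it offers.
- The arm moves only by the tool servo_tool, never from a script. Its argument "targets" is a list of rows, each a list of 3 entries, a list of its own where there are three numbers: the opening, from -1 (shut) to 1 (fully open), then the shift along the world's x, y, z as a fraction of full scale, then the turn about the world's z as a fraction of full scale. In form: [[hand, [x, y, z], turn], ...]. A call has 1 to 12 rows; each row shifts and turns the commanded pose from where the row before left it; what a row does not reach is not made up. Full scale, the value 1, is 3 cm for a shift and 0.12 rad for a turn. A row lasts 1/12 s, in which the tool goes at most 41.7 mm and 7.16 degrees, less where a joint would pass 70% of its speed; a pose out of reach is approached as far as the arm can. A call with a number of a shift or a turn outside -1 to 1 is refused whole. A call with a gripper value outside its range is refused whole. The fingers move at their own pace and stop on an object; the grip force is fixed at half the most. Time passes only in rows, so rows that do not move let the fingers close. It gives the time, the measured TCP pose, the force, the opening and the grip force at its end, in the units of the state.
- robot.get_obs(): the state, without advancing time (a new reading comes with each control period).
- robot.snapshot(name): name is "scene" or "top" or "wrist"; returns the picture (420x560x3 uint8, red, green, blue); there is no depth.
- robot.camera_model(name): a dict with "vfov" (degrees; the focal length in pixels is half the picture's height over the tangent of half this angle, whatever the lens; pixels are square), "cx", "cy" (the principal point, pixels), "extrinsics" (4x4, takes a point from camera to world coordinates); the wrist camera has in their place "tool_from_camera" (4x4, takes a point from camera to tool coordinates, whose origin is the TCP and whose axes are the flange's). Camera axes: x right, y down, z forward; pixel columns grow to the right and rows downward; lengths in m; the calibration is good to about 2 mm. A picture is of the moment at which its call begins: read the wrist's pose just before it. camera_model takes no time and is no camera call.
- robot.close_job(): hands the job in; it is judged then, once.
The state is a dict: "clock": time; "joint_pos": joint angles; "qvel": joint speeds; "effort": joint torques, N m; "tcp_pos": TCP position; "tool_rot": TCP orientation; "wrist_force": force on the tool from outside, world axes, zero at the start; "torque": the same for the moment, N m; "grip_width": finger opening in m; "gripper_force": force on a finger pad.
Only numpy, scipy, OpenCV 4.12 (cv2) and the standard library are available. Lean on these libraries where they do the work, as an engineer would, in place of code of your own. Each camera call takes 0.05 s, during which the arm holds its last target. There are 200 camera calls.

TASK

Lift the T-shaped weld coupon off the two pins of the blue fixture, keeping it level and following the pins, which are worn and lean a little, by feel, with next to no side load. Lean it on the orange easel (flat back on the sloping arms, lower edge on the lip, web level) and let go of it; then take it again another way and stand it upright in the slot of the grey rack, fully down, web level and facing the rack's lower wall, its front. Never drop it, leave the bottle, steel block and gauge alone, and let go at the end.

Things in the scene. Friction and masses are not known exactly. Their poses are not given: they have to be found in the camera images.
- coupon_center (a point): Centre of the slab of the loose aluminium T-weld coupon (0.44 to 0.69 kg). The slab is 120 (x) x 130 (y) x 10 (z) mm; a web stands on its +z face across the middle: 8 thick (x), 80 long (y), 45 mm high. x and y lie in the slab, y along the web, z out on the web's side. Starts seated on the fixture's pins. Mass centre 6 mm above this point along z.
- coupon_web (a point): Middle of the top edge of the coupon's web, 50 mm along +z from coupon_center, same axes.
- coupon: The coupon as a whole; origin in the middle of the slab's underside, 5 mm below coupon_center along z, same axes. Two 14 mm through holes at (x, y) = (-42, -45) and (42, 45) mm. It looks the same after a half turn about z.
- fixture: Blue base fixed to the table, 150 (x) x 160 (y) x 14 mm, origin under its middle, z up, axes along the seated coupon's. Four buttons carry the slab at z = 24 mm. Two 12 mm brass pins through its holes reach z = 79 mm (top 5 mm tapered). They are worn: both lean the same way, by up to 9 degrees, any direction, not known beforehand. The coupon is clear once its centre is over 87 mm up.
- easel_vee (a point): Corner between sloping face and lip of the fixed easel, mid-width, 30 mm above the table; z up, y along the corner, -x its front. Two orange arms (12 mm wide, at y = -45 and 45 mm, 100 mm long, open between) rise from it towards +x at 45 degrees, the lip (20 mm long, 120 wide) towards -x at 45. The slab lies on the arms, web side out, lower edge on the lip, upper 20 mm beyond the arms.
- easel: The easel; origin under its middle, the corner easel_vee is at (-40, 0, 30) mm. Black foot 150 mm (x, from -70 to 80) x 130 mm (y), 12 mm high; black legs under the arms only, at y = -45 and 45 mm.
- rack_slot (a point): Middle of the floor of the upright slot in the fixed grey rack, 12 mm above the table; z up, y along the slot, -x the front. Slot 16 mm wide (x), 138 mm long (y). Above its floor the back wall (+x side) is 75 mm high, the lower front wall 45, the blue ends 45; walls 10 mm thick. Foot 120 (x) x 165 (y) mm. The slab stands in it on a 130 mm edge, web towards -x above the front wall; it may lean 8 degrees.
- gel_bottle: Loose white bottle with a red label, 54 mm wide, 150 mm tall, origin at its foot; bystander, leave alone.
- cal_block: Loose steel reference block 35 x 100 x 35 mm, origin under its centre; bystander, leave alone.
- gauge: Loose black hand gauge 70 x 130 x 26 mm lying flat, origin under its centre; bystander, leave alone.
Things that resemble listed ones, but are neither listed nor needed, are in the scene too. What is shaped like the part that bears rack_slot but green is not meant. There is more than one size of the coupon; the one meant has the size given above.

How it is judged:
On the way, in this order (a step that is already met when the one before it is completed fails the run):
1. the coupon is lifted level, clear above the fixture's pins (z of coupon_center in the frame of fixture above 0.087 m and horizontal distance between coupon_center and fixture below 0.03 m and angle between coupon_center's own z axis and vertical below 0.14 rad), for 0.1 s.
2. the coupon leans on the easel, slab on the arms (45 degrees within 10), web side out and level, lower edge on the lip, let go and at rest (distance between coupon_center and easel_vee below 0.075 m and x of coupon_web in the frame of easel_vee below 0.02 m and angle between coupon_center's own z axis and vertical between 0.61 and 0.96 rad and (angle between coupon_center's own x axis and vertical between 0.61 and 0.96 rad or angle between coupon_center's own x axis and vertical between 2.18 and 2.53 rad) and contact force between the fingers and coupon below 0.1 N and linear speed of coupon below 0.02 m/s and angular speed of coupon below 0.1 rad/s), for 0.3 s.
At the end, for the whole second after the job is handed in: The coupon stands on edge in the rack's slot: its centre within 7 mm across and 9 mm along the slot's middle and less than 64 mm above the slot's floor (60 when fully down), x axis within 10 degrees of upright (either end up), web towards the lower front wall, at rest and released (x of coupon_center in the frame of rack_slot between -0.007 and 0.007 m and y of coupon_center in the frame of rack_slot between -0.009 and 0.009 m and z of coupon_center in the frame of rack_slot below 0.064 m and x of coupon_web in the frame of rack_slot below -0.035 m and (angle between coupon_center's own x axis and vertical below 0.175 rad or angle between coupon_center's own x axis and vertical above 2.967 rad) and contact force between the fingers and coupon below 0.1 N and linear speed of coupon below 0.02 m/s and angular speed of coupon below 0.1 rad/s); the robot touches nothing.
It fails at once if the coupon is cocked by more than 4.5 degrees while still on the pins (z of coupon_center in the frame of fixture below 0.076 m and horizontal distance between coupon_center and fixture below 0.025 m and angle between coupon_center's own z axis and vertical above 0.078 rad).
It fails at once if the coupon is forced: it and the fixture press on each other with more than 45 N, or with more than 10 N once it is lifted 4 mm or more off the rest buttons (contact force between coupon and fixture above 45 N or (contact force between coupon and fixture above 10 N and z of coupon_center in the frame of fixture above 0.033 m)).
It fails at once if the coupon is dropped (moves faster than 0.6 m/s with no finger on it) (contact force between the fingers and coupon below 0.1 N and linear speed of coupon above 0.6 m/s).
It fails at once if the bottle, the steel block or the gauge is moved by more than 20 mm (distance of any of gel_bottle, cal_block, gauge from where it was at the start of the episode above 0.02 m).
It also fails if it takes over 72 s, if anything falls off the work surface, if the arm or the gripper's body presses on something with over 40 N, if the wrist force passes 120 N, or if a joint passes its speed limit or range.

## Working session

There is one attempt and no reset: what is moved stays moved. The work goes in short steps, Python scripts to look and compute and a tool call to move; the robot and the scene stay as the last step left them, time stands still between calls to the robot, and variables do not carry over. Pictures are saved under pics/ and viewed, at most 10 in all, crops included, and the job is handed in when it is done.

Besides the shell and the picture viewer there is one more tool, called after "Emit:" as name(argument=value, ...) on one line, values as JSON. servo_tool: Moves the arm, as the interface text tells. Its arguments: {"type":"object","properties":{"targets":{"type":"array","items":{"type":"array"}}},"required":["targets"]}

```bash
mkdir -p pics; python3 - <<'E'
from cell import robot
import cv2,numpy as np
o=robot.get_obs();print({k:np.round(v,3) for k,v in o.items()})
a=robot.snapshot("top");b=robot.snapshot("scene")
cv2.imwrite("pics/top0.png",a[:,:,::-1]);cv2.imwrite("pics/scene0.png",b[:,:,::-1])
for n in("top","scene","wrist"):
  print(n,robot.camera_model(n))
E
```

```text
{'clock': np.float64(0.0), 'joint_pos': array([ 1.193,  0.354,  1.634, -0.   ,  1.155, -0.002]), 'qvel': array([-0.   , -0.001, -0.   , -0.003,  0.001, -0.002]), 'effort': array([-0.0000e+00, -5.9384e+01, -3.3421e+01,  7.0000e-02,  2.3000e-02,
       -0.0000e+00]), 'tcp_pos': array([0.229, 0.581, 0.214]), 'tool_rot': array([-5.870e-01, -3.086e+00,  2.000e-03]), 'wrist_force': array([ 0.236,  0.26 , -0.161]), 'torque': array([-0.012,  0.043, -0.002]), 'gripper_force': np.float64(0.0), 'grip_width': np.float64(0.092)}
top {'vfov': 44.20128648937859, 'cx': 286.23576806162345, 'cy': 214.51110819877812, 'extrinsics': array([[-0.01366299, -0.99205414,  0.12506757,  0.34022835],
       [-0.99987949,  0.01263339, -0.00902185, -0.03435285],
       [ 0.00737013, -0.12517576, -0.99210721,  1.37288076],
       [ 0.        ,  0.        ,  0.        ,  1.        ]])}
scene {'vfov': 54.33915544642927, 'cx': 278.1967114852711, 'cy': 215.88581087638403, 'extrinsics': array([[ 0.73082001,  0.54058527, -0.41673695,  0.91796784],
       [ 0.68254514, -0.57354279,  0.45296887, -0.51013347],
       [ 0.00585183, -0.61548049, -0.78813039,  0.89989728],
       [ 0.        ,  0.        ,  0.        ,  1.        ]])}
wrist {'vfov': 68.77036267699506, 'cx': 285.4154544273848, 'cy': 208.04252349216645, 'tool_from_camera': array([[ 8.66899934e-04, -9.56492223e-01, -2.91756535e-01,
         8.32543248e-02],
       [ 9.99999595e-01,  8.99297225e-04,  2.30630018e-05,
         6.35203496e-04],
       [ 2.40316260e-04, -2.91756437e-01,  9.56492616e-01,
        -1.70332804e-01],
       [ 0.00000000e+00,  0.00000000e+00,  0.00000000e+00,
         1.00000000e+00]])}
```

View pics/top0.png

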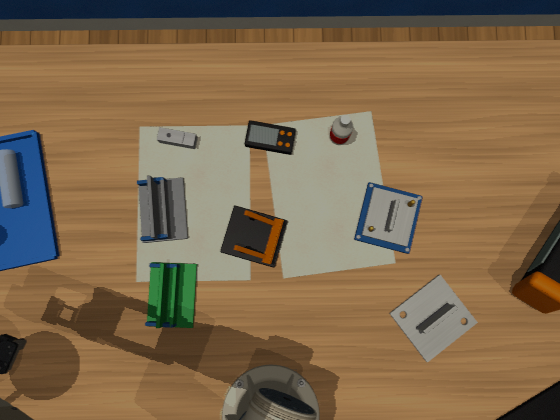

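View pics/scene0.png

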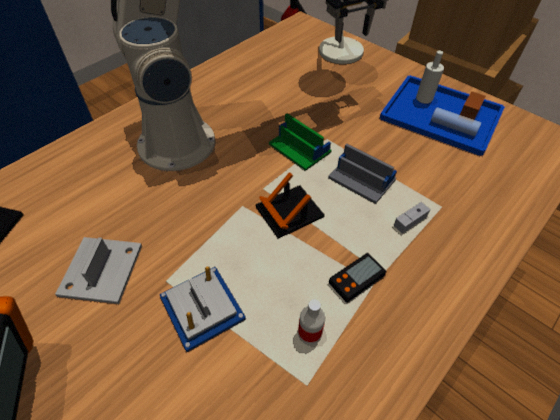

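Candidates for the coupon: top (390,216), sitting on the blue pinned fixture, versus a bigger loose T-plate at top (433,317). I choose the first, since it is on the pins and is the smaller one. Candidates for the rack: grey at top (162,210) versus green at (172,295). I choose grey. The easel is at top (254,236), the bottle at (341,130), the gauge at (270,137) and the steel block at (177,137).

```bash
cat > h.py <<'E'
from cell import robot
import cv2,numpy as np
from scipy.spatial.transform import Rotation as R
def cam(n,obs=None):
    m=robot.camera_model(n); f=210/np.tan(np.radians(m["vfov"]/2))
    if n=="wrist":
        o=obs or robot.get_obs(); T=np.eye(4);T[:3,:3]=R.from_rotvec(o["tool_rot"]).as_matrix();T[:3,3]=o["tcp_pos"]
        E=T@m["tool_from_camera"]
    else: E=m["extrinsics"]
    return f,m["cx"],m["cy"],np.array(E)
def ray(c,p):
    f,cx,cy,E=c; d=E[:3,:3]@np.array([(p[0]-cx)/f,(p[1]-cy)/f,1.]); return E[:3,3],d/np.linalg.norm(d)
def onz(c,p,z):
    o,d=ray(c,p); return o+d*(z-o[2])/d[2]
def proj(c,P):
    f,cx,cy,E=c; q=E[:3,:3].T@(np.asarray(P)-E[:3,3]); return np.array([cx+f*q[0]/q[2],cy+f*q[1]/q[2]])
def tri(cps):
    A=np.zeros((3,3));b=np.zeros(3)
    for c,p in cps:
        o,d=ray(c,p);M=np.eye(3)-np.outer(d,d);A+=M;b+=M@o
    X=np.linalg.solve(A,b); return X,[np.linalg.norm((np.eye(3)-np.outer(d,d))@(X-o)) for o,d in[ray(c,p) for c,p in cps]]
def shot(n,name):
    o=robot.get_obs();a=robot.snapshot(n)[:,:,::-1].copy();cv2.imwrite(f"pics/{name}.png",a);return a,cam(n,o)
def obs():
    o=robot.get_obs();y=R.from_rotvec(o["tool_rot"]).as_matrix()[:,1]
    print("t",round(float(o["clock"]),2),"tcp",np.round(o["tcp_pos"],4),"ydir",np.round(np.degrees(np.arctan2(y[1],y[0])),2),"F",np.round(o["wrist_force"],2),"w",np.round(o["grip_width"],4),"g",np.round(o["gripper_force"],2));return o
E
python3 - <<'E'
from h import *
t=cv2.imread("pics/top0.png");s=cv2.imread("pics/scene0.png")
def tile(im,x,y,w,h): return cv2.resize(im[y:y+h,x:x+w],(264,300),interpolation=cv2.INTER_CUBIC)
# tile sizes 79x90 top, scale 3.33
W,H=88,100
tt=[(345,168),(210,188),(120,160)]
ss=[(158,258),(246,160),(318,130)]
m=np.vstack([np.hstack([tile(t,x,y,W,H) for x,y in tt]),np.hstack([tile(s,x,y,W,H) for x,y in ss])])
cv2.imwrite("pics/mosaic.png",m)
for im,n in((t,"top"),(s,"scene")):
    c=cam(n);hsv=cv2.cvtColor(im,cv2.COLOR_BGR2HSV)
    for col,lo,hi in(("blue",(100,150,40),(125,255,255)),("orange",(5,180,100),(16,255,255))):
        k=cv2.inRange(hsv,lo,hi)
        for ct in cv2.findContours(k,cv2.RETR_EXTERNAL,cv2.CHAIN_APPROX_NONE)[0]:
            r=cv2.minAreaRect(ct)
            if cv2.contourArea(ct)>40 and min(r[1])<120: print(n,col,np.round(r[0],1),np.round(r[1],1),round(r[2],1),cv2.boxPoints(r).round(1).tolist())
E
```

```text
top blue [413.8 223.8] [ 2.3 49.2] 13.0 [[407.20001220703125, 247.60000610351562], [418.20001220703125, 199.60000610351562], [420.5, 200.10000610351562], [409.3999938964844, 248.10000610351562]]
top blue [395.3 190.4] [46.3  2.7] 14.0 [[372.5, 186.10000610351562], [373.1000061035156, 183.5], [418.1000061035156, 194.8000030517578], [417.3999938964844, 197.39999389648438]]
top blue [371.4 226.8] [79.7 40.5] 60.6 [[334.20001220703125, 202.0], [369.5, 182.10000610351562], [408.6000061035156, 251.6999969482422], [373.29998779296875, 271.5]]
top blue [ 18.9 199.5] [133.3  60.3] 80.6 [[-21.600000381469727, 138.6999969482422], [37.900001525878906, 128.89999389648438], [59.5, 260.3999938964844], [0.0, 270.20001220703125]]
top blue [279.5   9. ] [ 18. 559.] 90.0 [[-0.0, 0.0], [559.0, 0.0], [559.0, 18.0], [0.0, 18.0]]
top orange [547.5 285.9] [36.2 16.1] 31.0 [[527.9000244140625, 283.5], [536.2000122070312, 269.70001220703125], [567.2000122070312, 288.29998779296875], [558.9000244140625, 302.1000061035156]]
top orange [257.5 236.2] [39.7 46.2] 16.3 [[232.0, 252.8000030517578], [244.899993896484
[... 187 characters left out ...]
7.29998779296875], [246.0, 320.0], [185.8000030517578, 350.6000061035156]]
scene blue [441.4 112.1] [112.9  54.7] 20.0 [[379.0, 118.5], [397.70001220703125, 67.0999984741211], [503.79998779296875, 105.69999694824219], [485.20001220703125, 157.10000610351562]]
scene orange [  7.  304.5] [17. 14.] 90.0 [[-0.0, 296.0], [14.0, 296.0], [14.0, 313.0], [0.0, 313.0]]
scene orange [286.5 200.6] [40.8 41.6] 52.5 [[257.6000061035156, 197.10000610351562], [290.6000061035156, 171.6999969482422], [315.5, 204.1999969482422], [282.3999938964844, 229.5]]
scene orange [474.7 100.1] [13.9 15.7] 26.6 [[465.0, 104.0], [472.0, 90.0], [484.3999938964844, 96.19999694824219], [477.3999938964844, 110.19999694824219]]
```

View pics/mosaic.png

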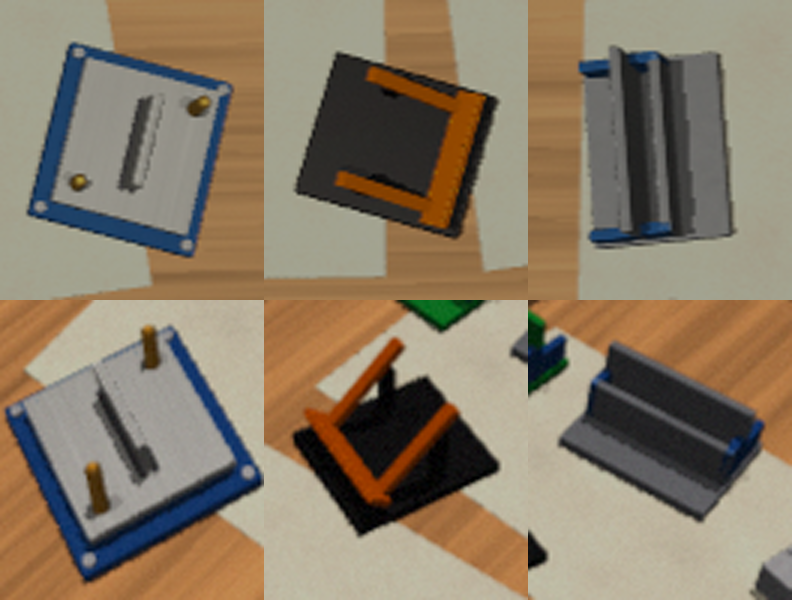

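The mosaic confirms the choices. The coupon on the fixture (top 390,217) has two brass pins, at top (411,203) and (372,229). The easel lip faces image right (world -y). The grey rack's low front wall also faces image right.

```bash
python3 - <<'E'
from h import *
t=cam("top");s=cam("scene")
T=[(369,182.3),(422.3,196.3),(409,253.3),(355,238.7)];S=[(245.3,318),(187.3,351.3),(160.7,294),(215.3,267.3)]
P=[]
for a,b in zip(T,S):
    X,e=tri([(t,a),(s,b)]);P.append(X);print("fix",X.round(4),np.round(e[0],4),onz(t,a,.014).round(4),onz(s,b,.014).round(4))
print(np.mean(P,0))
for nm,pts,z in(("easelfoot",[(235.3,205.3),(287.7,220.3),(274.7,267),(220.7,251.3)],.012),("rackfoot",[(183.3,177.7),(188.3,238.3)],.012)):
    q=np.array([onz(t,p,z) for p in pts]);print(nm,q.round(4).tolist(),q.mean(0).round(4))
print("rackfrontwalltop",onz(t,(161,178),.057),onz(t,(166.5,235),.057),onz(s,(341,158.3),.057),onz(s,(387,181.7),.057))
print("rackbackwalltop",onz(s,(345.3,144.3),.087),onz(s,(393.7,168.3),.087))
obs()
E
```

```text
fix [ 0.5963 -0.2696  0.0103] 0.0002 [ 0.5955 -0.2691  0.014 ] [ 0.5977 -0.2704  0.014 ]
fix [ 0.5576 -0.4109  0.0073] 0.0012 [ 0.5558 -0.4101  0.014 ] [ 0.561  -0.4107  0.014 ]
fix [ 0.4054 -0.367   0.0129] 0.0013 [ 0.4047 -0.3679  0.014 ] [ 0.4069 -0.3662  0.014 ]
fix [ 0.4452 -0.2273  0.0118] 0.0001 [ 0.445  -0.2271  0.014 ] [ 0.4464 -0.2279  0.014 ]
[ 0.5011198  -0.31869981  0.01058406]
easelfoot [[0.5382, 0.0882, 0.012], [0.4963, -0.0504, 0.012], [0.3737, -0.0146, 0.012], [0.4166, 0.1267, 0.012]] [0.4562 0.0375 0.012 ]
rackfoot [[0.6144, 0.227, 0.012], [0.4519, 0.212, 0.012]] [0.5332 0.2195 0.012 ]
rackfrontwalltop [0.60528118 0.27585969 0.057     ] [0.45738942 0.25942324 0.057     ] [0.46001752 0.25799662 0.057     ] [0.61119109 0.27227933 0.057     ]
rackbackwalltop [0.44964756 0.28574498 0.087     ] [0.60720433 0.29987741 0.087     ]
t 0.1 tcp [0.2292 0.581  0.2139] ydir 68.47 F [ 0.43  0.72 -0.23] w 0.0918 g 0.0
```

Emit:
servo_tool(targets=[[1,[0.8,-0.9,0.1],-0.77],[1,[0.8,-0.9,0.1],-0.77],[1,[0.8,-0.9,0.1],-0.77],[1,[0.8,-0.9,0.1],-0.77],[1,[0.8,-0.9,0.1],-0.77],[1,[0.8,-0.9,0.1],-0.77],[1,[0.8,-0.9,0.1],-0.77],[1,[0.8,-0.9,0.1],-0.77],[1,[0.8,-0.9,0.1],-0.77],[1,[0.8,-0.9,0.1],-0.77],[1,[0.8,-0.9,0.1],-0.77],[1,[0.8,-0.9,0.1],-0.77]])

```text
clock: 1.1
tcp_pos: [0.5181, 0.2557, 0.2505]
tool_rot: [-2.129, -2.31, 0.001]
wrist_force: [-0.1, 0.7, 0.2]
grip_width: 0.0916
gripper_force: 0.0
```

```bash
python3 - <<'E'
from h import *
o=obs();a,c=shot("wrist","w_rack1");np.save("pics/w_rack1.npy",np.r_[o["tcp_pos"],o["tool_rot"]]);o=obs()
E
```

```text
t 1.1 tcp [0.5181 0.2557 0.2505] ydir 4.68 F [-0.08  0.67  0.22] w 0.0916 g 0.0
t 1.15 tcp [0.5222 0.2518 0.2512] ydir 4.2 F [ 1.96 -3.3   1.28] w 0.092 g 0.0
```

```bash
python3 - <<'E'
from h import *
o=obs();a,c=shot("wrist","w_rack2");np.save("pics/w_rack2.npy",np.r_[o["tcp_pos"],o["tool_rot"]])
E
```

```text
t 1.15 tcp [0.5222 0.2518 0.2512] ydir 4.2 F [ 1.96 -3.3   1.28] w 0.092 g 0.0
```

Emit:
servo_tool(targets=[[1,[0,-0.9,0],-0.3],[1,[-0.2,-0.9,0],-0.6],[1,[-0.3,-0.8,0],-0.6],[1,[-0.3,-0.8,0],-0.6],[1,[-0.3,-0.8,0],-0.4],[1,[-0.3,-0.8,0],-0.2],[1,[-0.3,-0.8,0],0],[1,[0,-0.4,0],0],[1,[0,0,0],0],[1,[0,0,0],0],[1,[0,0,0],0]])

```text
clock: 2.12
tcp_pos: [0.4664, 0.0723, 0.2505]
tool_rot: [-2.468, -1.943, -0.0]
wrist_force: [0.5, 0.6, -0.4]
grip_width: 0.092
gripper_force: 0.0
```

```bash
python3 - <<'E'
from h import *
o=obs();a,c=shot("wrist","w_easel1");np.save("pics/w_easel1.npy",np.r_[o["tcp_pos"],o["tool_rot"]])
cv2.imwrite("pics/pair1.png",np.hstack([cv2.resize(cv2.imread("pics/w_rack2.png"),(400,300)),cv2.resize(a,(400,300))]))
E
```

```text
t 2.12 tcp [0.4664 0.0723 0.2505] ydir -13.59 F [ 0.51  0.57 -0.39] w 0.092 g 0.0
```

View pics/pair1.png

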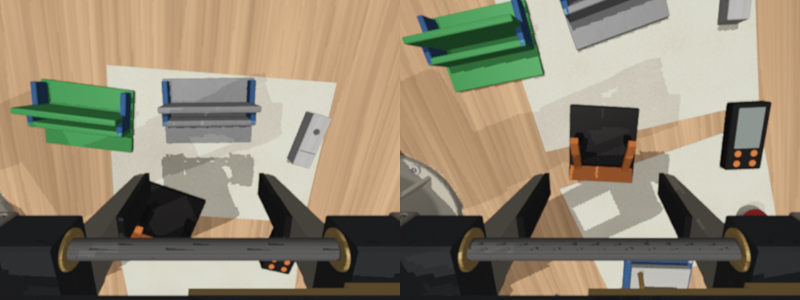

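Emit:
servo_tool(targets=[[1,[0.2,-0.94,0],-0.03],[1,[0.2,-0.94,0],-0.03],[1,[0.2,-0.94,0],-0.03],[1,[0.2,-0.94,0],-0.03],[1,[0.2,-0.94,0],-0.03],[1,[0.2,-0.94,0],-0.03],[1,[0.2,-0.94,0],-0.03],[1,[0.2,-0.94,0],-0.03],[1,[0.2,-0.94,0],-0.03],[1,[0.2,-0.94,-0.2],-0.03],[1,[0,0,0],0],[1,[0,0,0],0]])

```text
clock: 3.17
tcp_pos: [0.5267, -0.2106, 0.2437]
tool_rot: [-2.504, -1.895, 0.001]
wrist_force: [0.9, 0.3, 0.6]
grip_width: 0.0915
gripper_force: 0.0
```

```bash
python3 - <<'E'
from h import *
o=obs();a,c=shot("wrist","w_fix1");np.save("pics/w_fix1.npy",np.r_[o["tcp_pos"],o["tool_rot"]])
print(proj(c,(.5005,-.3186,.034)))
E
```

```text
t 3.17 tcp [ 0.5267 -0.2106  0.2437] ydir -15.74 F [0.86 0.27 0.58] w 0.0915 g 0.0
[288.84825576 262.85969522]
```

Emit:
servo_tool(targets=[[1,[-0.25,-0.9,-0.5],0],[1,[-0.25,-0.9,-0.5],0],[1,[-0.25,-0.9,-0.5],0],[1,[0,0,0],0],[1,[0,0,0],0]])

```text
clock: 3.63
tcp_pos: [0.5034, -0.2906, 0.1989]
tool_rot: [-2.503, -1.896, 0.001]
wrist_force: [-0.1, 0.3, 0.0]
grip_width: 0.092
gripper_force: 0.0
```

```bash
python3 - <<'E'
from h import *
o=obs();a,c=shot("wrist","w_fix2");np.save("pics/w_fix2.npy",np.r_[o["tcp_pos"],o["tool_rot"]])
print(proj(c,(.5005,-.3186,.034)))
r=cv2.imread("pics/w_rack2.png");e=cv2.imread("pics/w_easel1.png");f1=cv2.imread("pics/w_fix1.png")
def L(im,x,y,w,h,W,H): return cv2.resize(im[y:y+h,x:x+w],(W,H),interpolation=cv2.INTER_CUBIC)
m=np.vstack([np.hstack([L(r,215,100,160,120,400,300),L(e,210,135,160,120,400,300)]),np.hstack([L(f1,180,180,200,150,400,300),L(a,180,80,200,150,400,300)])])
cv2.imwrite("pics/mosaic2.png",m)
E
```

```text
t 3.63 tcp [ 0.5034 -0.2906  0.1989] ydir -15.72 F [-0.06  0.28  0.02] w 0.092 g 0.0
[290.10247899 215.50536176]
```

View pics/mosaic2.png

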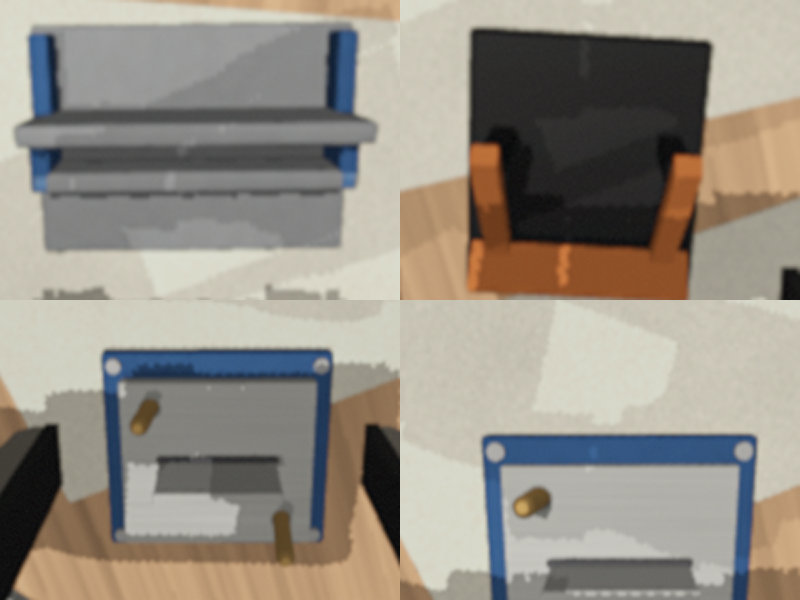

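```bash
cat >> h.py <<'E'
def ld(n):
    v=np.load(f"pics/{n}.npy"); return cv2.imread(f"pics/{n}.png"),cam("wrist",{"tcp_pos":v[:3],"tool_rot":v[3:]})
E
python3 - <<'E'
from h import *
C=[(104,350),(332,350),(323,542),(112,542)];D=[(113,366),(321,366),(315,535),(120,535)]
im,c=ld("w_fix1")
for Q in(C,D):
    q=np.array([onz(c,(180+x/2,180+(y-300)/2),.014) for x,y in Q]);print(q[:,:2].round(4).tolist(),q.mean(0).round(4))
    d=(q[1]-q[0]+q[2]-q[3]);print("yaw",np.degrees(np.arctan2(d[1],d[0])))
d=np.array([np.cos(np.radians(-15.6)),np.sin(np.radians(-15.6))]);n=np.array([-d[1],d[0]])
ctr=np.array([.5008,-.3186])
views=[("fix1",)+ld("w_fix1"),("fix2",)+ld("w_fix2"),("top",cv2.imread("pics/top0.png"),cam("top")),("scene",cv2.imread("pics/scene0.png"),cam("scene"))]
pl={0:[],1:[]}
for nm,im,c in views:
    hsv=cv2.cvtColor(im,cv2.COLOR_BGR2HSV)
    k=cv2.inRange(hsv,(14,110,40),(26,255,255))
    for i,sg in((0,1),(1,-1)):
        best=None
        for s2 in(1,):
            # pins at fixture (x,y)= -+(42,45): d is y axis; n=+x or so
            P=[ctr+sg*(a*.042*n+.045*d) for a in(1,-1)]
            for Pp in P:
                b=proj(c,[*Pp,.034]);t=proj(c,[*Pp,.079]);m=(b+t)/2
                M=np.zeros(k.shape,np.uint8);L=max(np.hypot(*(t-b)),14)
                cv2.line(M,tuple(np.int32(b)),tuple(np.int32(t)),255,int(L*0.9))
                ys,xs=np.nonzero(k&M)
                if len(xs)>6:
                    X=np.c_[xs,ys].astype(float);w=X.mean(0);u,s,v=np.linalg.svd(X-w,full_matrices=False)
                    pr=(X-w)@v[0]
                    print(nm,i,"n",len(xs),"mean",w.round(1),"dir",v[0].round(3),"ext",pr.min().round(1),pr.max().round(1),"sd",(s/np.sqrt(len(xs))).round(2),"exp",b.round(1),t.round(1))
                    
E
```

```text
[[0.4468, -0.2239], [0.5959, -0.2657], [0.5571, -0.4108], [0.4045, -0.3682]] [ 0.5011 -0.3171  0.014 ]
yaw -15.634776624062418
[[0.449, -0.2364], [0.5862, -0.2748], [0.5527, -0.4033], [0.4122, -0.3641]] [ 0.5    -0.3196  0.014 ]
yaw -15.634021878862852
fix1 0 n 233 mean [321.3 301. ] dir [0.118 0.993] ext -15.1 12.0 sd [7.38 3.04] exp [320.9 289.7] [324.8 309.1]
fix1 1 n 123 mean [251.6 238.1] dir [-0.513  0.858] ext -8.8 8.8 sd [4.84 2.06] exp [255.3 234.3] [251.7 248.4]
fix2 0 n 241 mean [329.1 258.5] dir [0.194 0.981] ext -14.6 13.1 sd [7.84 2.64] exp [328.  248.9] [333.6 266.9]
fix2 1 n 125 mean [246.1 180.8] dir [-0.792  0.611] ext -7.8 8.8 sd [4.41 2.3 ] exp [250.  179.6] [244.8 189. ]
top 0 n 29 mean [410.8 202.8] dir [-0.77   0.638] ext -3.6 3.6 sd [2.1  1.09] exp [410.  203.9] [414.3 201.3]
top 1 n 18 mean [370.7 228.1] dir [-0.663  0.748] ext -2.5 2.5 sd [1.38 1.04] exp [370.7 228.8] [373.8 227. ]
scene 0 n 76 mean [189.8 320.5] dir [0.199 0.98 ] ext -8.7 7.8 sd [4.7  1.34] exp [191.6 326.6] [188.2 318.1]
scene 1 n 30 mean [167.6 285.9] dir [0.702 0.712] ext -3.9 3.2 sd [1.83 1.48] exp [175.8 295. ] [172.  285.7]
scene 1 n 61 mean [207.6 273.5] dir [0.097 0.995] ext -7.5 6.6 sd [4.07 1.24] exp [208.6 278.5] [206.1 268.9]
```

```bash
python3 - <<'E'
from h import *
f1=ld("w_fix1")[1];f2=ld("w_fix2")[1];s=cam("scene");t=cam("top")
obs_={0:[(f1,(321.3,301),(.118,.993)),(f2,(329.1,258.5),(.194,.981)),(s,(189.8,320.5),(.199,.98))],
1:[(f1,(251.6,238.1),(-.513,.858)),(f2,(246.1,180.8),(-.792,.611)),(s,(207.6,273.5),(.097,.995))]}
def fit(N):
    N=np.array(N);u,sv,v=np.linalg.svd(N);d=v[2]*np.sign(v[2][2]);return d/d[2],sv
allN=[]
for i in obs_:
    N=[]
    for c,m,d in obs_[i]:
        m=np.array(m);d=np.array(d)
        a=ray(c,m-8*d)[1];b=ray(c,m+8*d)[1];n=np.cross(a,b);N.append(n/np.linalg.norm(n))
    allN+=N
    d,sv=fit(N);print(i,"slope per z",d.round(3),sv.round(3)); 
    for j in range(3): print("  without",j,fit([N[k] for k in range(3) if k!=j])[0].round(3))
    X,e=tri([(c,m) for c,m,_ in obs_[i]]);print("mid",X.round(4),np.round(e,4))
print("both",fit(allN)[0].round(3))
# pin tops
tops={0:[(f1,np.array((321.3,301))+10.5*np.array((.118,.993))),(f2,np.array((329.1,258.5))+11*np.array((.194,.981))),(s,np.array((189.8,320.5))-7.5*np.array((.199,.98)))],1:[(f1,np.array((251.6,238.1))+6.5*np.array((-.513,.858))),(f2,np.array((246.1,180.8))+6.2*np.array((-.792,.611))),(s,np.array((207.6,273.5))-6.2*np.array((.097,.995)))]}
for i in tops: 
    X,e=tri(tops[i]);print("top",X.round(4),np.round(e,4))
d=np.array([np.cos(np.radians(-15.63)),np.sin(np.radians(-15.63))]);n=np.array([-d[1],d[0]])
for cc in((.5008,-.3186),):
    print("bases",np.array(cc)+.045*d-.042*n,np.array(cc)-.045*d+.042*n,np.array(cc)+.045*d+.042*n,np.array(cc)-.045*d-.042*n)
# web top edge in fix1/fix2
r=ld("w_rack2")[1];e=ld("w_easel1")[1]
pr=lambda x,y:(215+x/2.5,100+y/2.5);pe=lambda x,y:(210+(x-400)/2.5,135+y/2.5)
print("rack foot far/near corners z=.012",[onz(r,pr(*p),.012)[:2].round(4).tolist() for p in((45,248),(340,247))])
print("front wall top z=.057, outer edge",[onz(r,pr(*p),.057)[:2].round(4).tolist() for p in((45,191),(345,190))])
print("front wall top inner edge",[onz(r,pr(*p),.057)[:2].round(4).tolist() for p in((52,170),(338,170))])
print("back wall top front edge",[onz(r,pr(*p),.087)[:2].round(4).tolist() for p in((20,144),(372,140))])
print("back wall top rear edge",[onz(r,pr(*p),.087)[:2].round(4).tolist() for p in((20,124),(372,122))])
print("easel foot",[onz(e,pe(*p),.012)[:2].round(4).tolist() for p in((472,30),(710,42))])
print("arm ends z=.1007",[onz(e,pe(*p),.1007)[:2].round(4).tolist() for p in((484,145),(687,155))])
print("vee line z=.03",[onz(e,pe(*p),.03)[:2].round(4).tolist() for p in((497,243),(665,248))])
E
```

```text
0 slope per z [-0.032  0.105  1.   ] [1.498 0.869 0.008]
  without 0 [-0.038  0.108  1.   ]
  without 1 [-0.027  0.102  1.   ]
  without 2 [-0.046 -0.041  1.   ]
mid [ 0.5309 -0.3697  0.0616] [0.0007 0.0002 0.0006]
1 slope per z [-0.021  0.105  1.   ] [1.468 0.919 0.025]
  without 0 [0.005 0.095 1.   ]
  without 1 [-0.029  0.12   1.   ]
  without 2 [-0.096  0.055  1.   ]
mid [ 0.4667 -0.2635  0.052 ] [0.0003 0.0008 0.0007]
both [-0.029  0.104  1.   ]
top [ 0.5298 -0.3661  0.0905] [0.0006 0.0007 0.0001]
top [ 0.4658 -0.261   0.0759] [0.0006 0.0006 0.0004]
bases [ 0.53282016 -0.37117099] [ 0.46877984 -0.26602901] [ 0.55545179 -0.29027718] [ 0.44614821 -0.34692282]
rack foot far/near corners z=.012 [[0.4523, 0.2171], [0.6151, 0.2297]]
front wall top z=.057, outer edge [[0.4586, 0.2586], [0.6026, 0.2698]]
front wall top inner edge [[0.4617, 0.2691], [0.5979, 0.2791]]
back wall top front edge [[0.452, 0.2849], [0.6041, 0.2978]]
back wall top rear edge [[0.4518, 0.2935], [0.6029, 0.3055]]
easel foot [[0.4164, 0.128], [0.5368, 0.0926]]
arm ends z=.1007 [[0.423, 0.0855], [0.507, 0.0607]]
vee line z=.03 [[0.401, 0.0157], [0.4895, -0.0086]]
```

Emit:
servo_tool(targets=[[1,[-0.05,-0.45,-0.6],0.02],[1,[-0.06,-0.5,-1],0],[1,[0,0,-1],0],[1,[0,0,-0.6],0],[1,[0,0,0],0]])

```text
clock: 4.1
tcp_pos: [0.4994, -0.3173, 0.1008]
tool_rot: [-2.496, -1.899, 0.002]
wrist_force: [-0.7, 0.6, -0.4]
grip_width: 0.092
gripper_force: 0.0
```

```bash
python3 - <<'E'
from h import *
o=obs();a,c=shot("wrist","w_g1");np.save("pics/w_g1.npy",np.r_[o["tcp_pos"],o["tool_rot"]])
cv2.imwrite("pics/w_g1v.png",a[150:420,60:500])
E
```

```text
t 4.1 tcp [ 0.4994 -0.3173  0.1008] ydir -15.47 F [-0.65  0.56 -0.36] w 0.092 g 0.0
```

View pics/w_g1v.png

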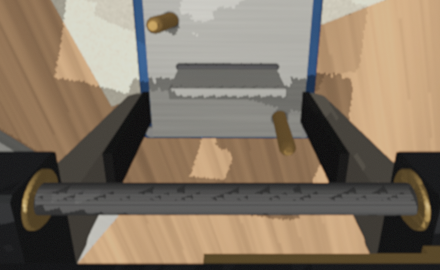

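The crop shows the web top edge as a strip from full px (230,240) to (347,243), lying between the fingertips. It is about 2 mm off centre.

```bash
python3 - <<'E'
from h import *
im,c=ld("w_g1")
A=onz(c,(230,240.5),.079);B=onz(c,(347,242.5),.079);print(A,B,(A+B)/2,np.linalg.norm(A-B),np.degrees(np.arctan2((B-A)[1],(B-A)[0])))
g=im[235:250,284:294].mean((1,2));print(g.round())
obs()
E
```

```text
[ 0.46333249 -0.30539471  0.079     ] [ 0.5393652  -0.32769694  0.079     ] [ 0.50134885 -0.31654582  0.079     ] 0.07923611742984032 -16.34768959353833
[104. 102. 110. 137. 162. 173. 175. 175. 172. 166. 151. 129. 111. 109.
 122.]
t 4.15 tcp [ 0.5004 -0.318   0.1028] ydir -15.47 F [-0.95  0.19 -0.29] w 0.0917 g 0.0
```

Emit:
servo_tool(targets=[[1,[0.03,0.03,-0.8],-0.02],[1,[0,0,-0.8],0],[1,[0,0,-0.4],0],[1,[0,0,0],0],[1,[0,0,0],0]])

```text
clock: 4.57
tcp_pos: [0.5022, -0.319, 0.0447]
tool_rot: [2.503, 1.898, 0.0]
wrist_force: [0.5, 0.1, 0.8]
grip_width: 0.0921
gripper_force: 0.0
```

```bash
python3 -c "
from h import *
obs()"
```

```text
t 4.57 tcp [ 0.5022 -0.319   0.0447] ydir -15.64 F [0.52 0.13 0.79] w 0.0921 g 0.0
```

Emit:
servo_tool(targets=[[-0.2,[0,0,0],0],[-0.2,[0,0,0],0],[-0.2,[0,0,0],0],[-0.2,[0,0,0],0]])

```text
clock: 4.9
tcp_pos: [0.5007, -0.319, 0.0451]
tool_rot: [-2.503, -1.897, 0.001]
wrist_force: [-5.8, 2.3, 7.4]
grip_width: 0.0797
gripper_force: 30.0
```

```bash
python3 -c "
from h import *
obs()"
```

```text
t 4.9 tcp [ 0.5007 -0.319   0.0451] ydir -15.67 F [-5.78  2.29  7.43] w 0.0797 g 30.0
```

Emit:
servo_tool(targets=[[-0.2,[-0.04,0.015,0.03],0],[-0.2,[0,0,0],0],[-0.2,[0,0,0],0]])

```text
clock: 5.15
tcp_pos: [0.5003, -0.3188, 0.0451]
tool_rot: [2.504, 1.897, 0.0]
wrist_force: [-2.0, 0.1, 1.5]
grip_width: 0.0798
gripper_force: 30.0
```

```bash
python3 -c "
from h import *
obs()"
```

```text
t 5.15 tcp [ 0.5003 -0.3188  0.0451] ydir -15.7 F [-2.    0.06  1.47] w 0.0798 g 30.0
```

Emit:
servo_tool(targets=[[-0.2,[-0.02,0,0.04],0],[-0.2,[-0.001,0.004,0.04],0],[-0.2,[-0.001,0.005,0.05],0],[-0.2,[-0.001,0.005,0.05],0],[-0.2,[0,0,0],0]])

```text
clock: 5.57
tcp_pos: [0.4998, -0.3184, 0.0501]
tool_rot: [2.504, 1.897, 0.0]
wrist_force: [-0.6, -0.5, -5.7]
grip_width: 0.0794
gripper_force: 30.0
```

```bash
python3 -c "
from h import *
o=obs();print(o['torque'].round(3))"
```

```text
t 5.57 tcp [ 0.4998 -0.3184  0.0501] ydir -15.69 F [-0.56 -0.52 -5.66] w 0.0794 g 30.0
[-0.035  0.048  0.013]
```

Emit:
servo_tool(targets=[[-0.2,[-0.003,0.004,0.05],0],[-0.2,[-0.002,0.005,0.05],0],[-0.2,[-0.002,0.005,0.05],0],[-0.2,[-0.002,0.005,0.05],0],[-0.2,[-0.002,0.005,0.05],0],[-0.2,[0,0,0],0]])

```text
clock: 6.07
tcp_pos: [0.4995, -0.3177, 0.0578]
tool_rot: [2.503, 1.897, 0.0]
wrist_force: [-0.1, 0.3, -5.2]
grip_width: 0.0799
gripper_force: 30.0
```

```bash
python3 -c "
from h import *
o=obs();print(o['torque'].round(3))"
```

```text
t 6.07 tcp [ 0.4995 -0.3177  0.0578] ydir -15.68 F [-0.12  0.32 -5.21] w 0.0799 g 30.0
[-0.051  0.027 -0.004]
```

Side load is nearly zero, so I'll carry on.

Emit:
servo_tool(targets=[[-0.2,[-0.0015,0.0055,0.05],0],[-0.2,[-0.0015,0.0055,0.05],0],[-0.2,[-0.0015,0.0055,0.05],0],[-0.2,[-0.0015,0.0055,0.05],0],[-0.2,[-0.0015,0.0055,0.05],0],[-0.2,[-0.0015,0.0055,0.05],0],[-0.2,[0,0,0],0]])

```text
clock: 6.65
tcp_pos: [0.4991, -0.3167, 0.0667]
tool_rot: [2.504, 1.897, 0.0]
wrist_force: [-0.2, -0.4, -5.1]
grip_width: 0.08
gripper_force: 30.0
```

```bash
python3 -c "
from h import *
o=obs();print(o['torque'].round(3))"
```

```text
t 6.65 tcp [ 0.4991 -0.3167  0.0667] ydir -15.69 F [-0.22 -0.39 -5.05] w 0.08 g 30.0
[-0.045  0.091  0.015]
```

Emit:
servo_tool(targets=[[-0.2,[-0.002,0.005,0.05],0],[-0.2,[-0.002,0.005,0.05],0],[-0.2,[-0.002,0.005,0.05],0],[-0.2,[-0.002,0.005,0.05],0],[-0.2,[-0.002,0.005,0.05],0],[-0.2,[-0.002,0.005,0.05],0],[-0.2,[0,0,0],0]])

```text
clock: 7.23
tcp_pos: [0.4988, -0.3158, 0.0757]
tool_rot: [2.504, 1.897, 0.0]
wrist_force: [-0.4, 0.5, -4.7]
grip_width: 0.0799
gripper_force: 30.0
```

```bash
python3 -c "
from h import *
o=obs();print(o['torque'].round(3))"
```

```text
t 7.23 tcp [ 0.4988 -0.3158  0.0757] ydir -15.69 F [-0.43  0.49 -4.74] w 0.0799 g 30.0
[-0.085  0.073  0.044]
```

Emit:
servo_tool(targets=[[-0.2,[-0.0025,0.0055,0.05],0],[-0.2,[-0.0025,0.0055,0.05],0],[-0.2,[-0.002,0.005,0.05],0],[-0.2,[-0.002,0.005,0.05],0],[-0.2,[-0.002,0.005,0.05],0],[-0.2,[-0.002,0.005,0.05],0],[-0.2,[0,0,0],0]])

```text
clock: 7.82
tcp_pos: [0.4984, -0.3149, 0.0848]
tool_rot: [2.503, 1.897, 0.0]
wrist_force: [0.4, -0.5, -5.6]
grip_width: 0.0796
gripper_force: 30.0
```

```bash
python3 -c "
from h import *
o=obs();print(o['torque'].round(3))"
```

```text
t 7.82 tcp [ 0.4984 -0.3149  0.0848] ydir -15.69 F [ 0.39 -0.5  -5.58] w 0.0796 g 30.0
[-0.081  0.084 -0.015]
```

Emit:
servo_tool(targets=[[-0.2,[-0.0015,0.005,0.05],0],[-0.2,[-0.0015,0.005,0.05],0],[-0.2,[-0.0015,0.005,0.05],0],[-0.2,[-0.0015,0.005,0.05],0],[-0.2,[-0.0015,0.005,0.05],0],[-0.2,[-0.0015,0.005,0.05],0],[-0.2,[-0.0015,0.005,0.05],0],[-0.2,[-0.0015,0.005,0.05],0],[-0.2,[0,0,0.1],0],[-0.2,[0,0,0.2],0],[-0.2,[0,0,0.2],0],[-0.2,[0,0,0.2],0]])

```text
clock: 8.82
tcp_pos: [0.498, -0.3136, 0.1181]
tool_rot: [2.504, 1.897, 0.0]
wrist_force: [-0.3, -0.2, -5.1]
grip_width: 0.0797
gripper_force: 30.0
```

```bash
python3 -c "
from h import *
o=obs();print(o['torque'].round(3))
shot('wrist','w_l1');a,c=shot('scene','s_l1')
b=cv2.imread('pics/w_l1.png')
p=np.int32(proj(c,o['tcp_pos']));print(p)
x,y=p-[70,60]
cv2.imwrite('pics/l1.png',np.hstack([cv2.resize(b,(400,300)),cv2.resize(a[max(y,0):y+120,max(x,0):x+160],(400,300))]))"
```

```text
t 8.82 tcp [ 0.498  -0.3136  0.1181] ydir -15.69 F [-0.27 -0.21 -5.06] w 0.0797 g 30.0
[-0.079  0.065 -0.015]
[195 281]
```

View pics/l1.png

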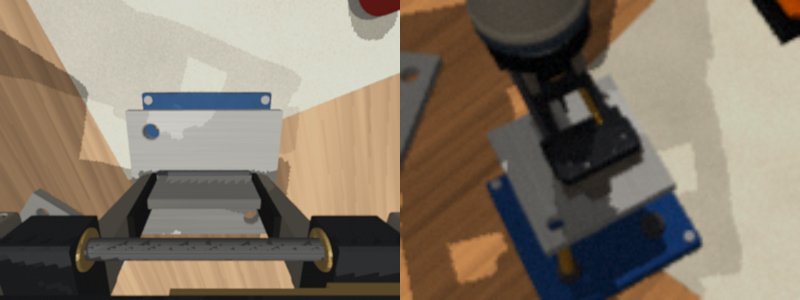

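The coupon hangs level and clear of the pins. Next I'll pin down the easel corner more precisely from the orange edges.

```bash
python3 - <<'E'
from h import *
t=cam("top");s=cam("scene");im,e=ld("w_easel1")
O=np.array([.4545,.033]);a=np.radians(-16.3);ey=-np.array([np.cos(a),np.sin(a)]);ex=np.array([-np.sin(a),np.cos(a)])
def loc(P): P=P[:2]-O;return (P@ex*1000).round(1),(P@ey*1000).round(1)
pe=lambda x,y:(210+(x-400)/2.5,135+y/2.5)
for nm,p,z in(("ridge top (exp x -54)",(283.1,219.6),.044),("ridge",(270.1,263.9),.044)): print(nm,loc(onz(t,p,z)))
st=lambda x,y:(246+(x-264)/3,160+(y-300)/3)
for nm,p,z in(("scene ridge L",st(308,413),.044),("scene ridge R",st(375,503),.044),("scene armend L",st(402,344),.1007),("armend R",st(455,408),.1007)): print(nm,loc(onz(s,p,z)))
for nm,p,z in(("foot back",(472,30),.012),("foot back",(710,42),.012),("armtop",(486,181),.1007),("armtop",(685,186),.1007),("vee L",(510,242),.03),("vee R",(660,246),.03)): print(nm,loc(onz(e,pe(*p),z)))
# column profile of orange through lip & arm in wrist image
hsv=cv2.cvtColor(im,cv2.COLOR_BGR2HSV);k=cv2.inRange(hsv,(4,120,60),(18,255,255))
for col in(270,285,300):
    r=np.nonzero(k[200:300,col])[0]+200;print("lip rows",col,r.min(),r.max(),"vee@.03",loc(onz(e,(col,r.min()-.5),.03)),"ridge@.044",loc(onz(e,(col,r.max()+.5),.044)))
print(im[190:240,243].tolist()[::2])
for P in((-40,0,.03),(-54.1,0,.044),(30.7,45,.1007),(30.7,-45,.1007)):
    X=O+ex*P[0]/1000+ey*P[1]/1000;print("exp px",P,proj(e,[*X,P[2]]).round(1))
E
```

```text
ridge top (exp x -54) (np.float64(-57.0), np.float64(-58.4))
ridge (np.float64(-55.6), np.float64(60.4))
scene ridge L (np.float64(-55.3), np.float64(54.2))
scene ridge R (np.float64(-55.1), np.float64(-64.5))
scene armend L (np.float64(34.8), np.float64(39.5))
armend R (np.float64(34.2), np.float64(-47.9))
foot back (np.float64(80.5), np.float64(63.2))
foot back (np.float64(80.3), np.float64(-62.3))
armtop (np.float64(25.4), np.float64(44.0))
armtop (np.float64(27.3), np.float64(-42.9))
vee L (np.float64(-30.7), np.float64(39.4))
vee R (np.float64(-29.0), np.float64(-42.5))
lip rows 270 232 252 vee@.03 (np.float64(-29.2), np.float64(17.7)) ridge@.044 (np.float64(-53.9), np.float64(16.1))
lip rows 285 233 253 vee@.03 (np.float64(-29.7), np.float64(-2.8)) ridge@.044 (np.float64(-54.4), np.float64(-4.1))
lip rows 300 233 254 vee@.03 (np.float64(-28.7), np.float64(-23.3)) ridge@.044 (np.float64(-54.9), np.float64(-24.3))
[[38, 36, 35], [36, 59, 104], [55, 108, 182], [58, 112, 187], [57, 111, 187], [54, 106, 181], [46, 91, 158], [44, 88, 154], [44, 88, 154], [45, 89, 154], [44, 87, 154], [45, 88, 154], [44, 89, 155], [42, 85, 149], [35, 71, 129], [28, 62, 113], [28, 60, 111], [30, 60, 108], [28, 56, 104], [30, 55, 96], [27, 50, 93], [38, 77, 139], [46, 90, 158], [47, 92, 162], [43, 87, 153]]
exp px (-40, 0, 0.03) [282.6 239.4]
exp px (-54.1, 0, 0.044) [282.  253.2]
exp px (30.7, 45, 0.1007) [243.5 202.7]
exp px (30.7, -45, 0.1007) [326.2 206.5]
```

Emit:
servo_tool(targets=[[-0.2,[-0.03,0.2,0.3],-0.03],[-0.2,[-0.06,0.4,0.3],-0.03],[-0.2,[-0.09,0.6,0.3],-0.03],[-0.2,[-0.12,0.8,0.3],0],[-0.2,[-0.12,0.8,0],0],[-0.2,[-0.12,0.8,0],0],[-0.2,[-0.12,0.8,0],0],[-0.2,[-0.12,0.8,0],0],[-0.2,[-0.12,0.8,0],0],[-0.2,[-0.12,0.8,0],0],[-0.2,[-0.12,0.8,0],0],[-0.2,[-0.12,0.8,0],0]])

```text
clock: 9.92
tcp_pos: [0.4592, -0.0597, 0.1541]
tool_rot: [2.514, 1.884, 0.001]
wrist_force: [0.1, -0.2, -5.2]
grip_width: 0.0796
gripper_force: 30.0
```

Emit:
servo_tool(targets=[[-0.2,[-0.12,0.8,0],0],[-0.2,[-0.1,0.6,0],0],[-0.2,[-0.1,0.5,-0.1],0],[-0.2,[-0.06,0.32,-0.3],0],[-0.2,[-0.03,0.2,-0.3],0],[-0.2,[0,0,-0.2],0],[-0.2,[0,0,0],0],[-0.2,[0,0,0],0]])

```text
clock: 10.58
tcp_pos: [0.4474, 0.0105, 0.1258]
tool_rot: [-2.514, -1.883, 0.002]
wrist_force: [1.3, -0.5, -5.2]
grip_width: 0.0796
gripper_force: 30.0
```

```bash
cat >> h.py <<'E'
O=np.array([.4545,.033]);_a=np.radians(-16.3);ey=-np.array([np.cos(_a),np.sin(_a)]);ex=np.array([-np.sin(_a),np.cos(_a)])
def eloc(P): P=np.asarray(P)[:2]-O;return np.r_[P@ex*1000,P@ey*1000].round(1)
E
python3 -c "
from h import *
o=obs();print(eloc(o['tcp_pos']),o['torque'].round(3))"
```

```text
t 10.58 tcp [0.4474 0.0105 0.1258] ydir -16.32 F [ 1.31 -0.53 -5.19] w 0.0796 g 30.0
[-23.6   0.5] [-0.078  0.066 -0.007]
```

Emit:
servo_tool(targets=[[-0.2,[0.01,0.02,-0.1],0],[-0.2,[0,0,-0.1],0],[-0.2,[0,0,-0.1],0],[-0.2,[0,0,-0.1],0],[-0.2,[0,0,0],0]])

```text
clock: 11.0
tcp_pos: [0.4489, 0.0103, 0.1148]
tool_rot: [2.513, 1.882, 0.0]
wrist_force: [-1.7, -4.8, 4.6]
grip_width: 0.0795
gripper_force: 30.0
```

```bash
python3 -c "
from h import *
o=obs();print(eloc(o['tcp_pos']),o['torque'].round(3))"
```

```text
t 11.0 tcp [0.4489 0.0103 0.1148] ydir -16.32 F [-1.69 -4.82  4.65] w 0.0795 g 30.0
[-23.4  -1. ] [-0.819  0.282 -0.035]
```

Emit:
servo_tool(targets=[[-0.2,[0,0,-0.1],0],[-0.2,[0,0,-0.1],0],[-0.2,[0,0,-0.1],0],[-0.2,[0,0,-0.1],0],[-0.2,[0,0,0],0]])

```text
clock: 11.42
tcp_pos: [0.4485, 0.0097, 0.1027]
tool_rot: [2.512, 1.883, -0.002]
wrist_force: [-2.3, -11.5, 5.5]
grip_width: 0.0795
gripper_force: 30.0
```

```bash
python3 -c "
from h import *
o=obs();print(eloc(o['tcp_pos']),o['torque'].round(3))
a,c=shot('scene','s_e1');p=np.int32(proj(c,o['tcp_pos']));x,y=p-[60,50]
b,c=shot('wrist','w_e1')
cv2.imwrite('pics/e1.png',np.hstack([cv2.resize(b,(400,300)),cv2.resize(a[max(y,0):y+120,max(x,0):x+160],(400,300),interpolation=cv2.INTER_CUBIC)]))"
```

```text
t 11.42 tcp [0.4485 0.0097 0.1027] ydir -16.29 F [ -2.28 -11.5    5.53] w 0.0795 g 30.0
[-24.1  -0.8] [-1.791  0.377 -0.061]
```

View pics/e1.png

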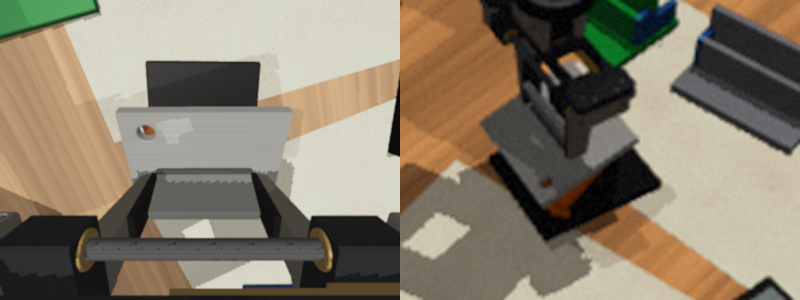

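The slab tips up as planned; its upper edge rises on the arm ends. I'll continue down.

Emit:
servo_tool(targets=[[-0.2,[0.01,0.03,-0.1],0],[-0.2,[0.01,0.03,-0.1],0],[-0.2,[0,0.02,-0.1],0],[-0.2,[0,0,-0.1],0],[-0.2,[0,0,0],0]])

```text
clock: 11.93
tcp_pos: [0.4488, 0.0123, 0.0903]
tool_rot: [2.513, 1.883, -0.002]
wrist_force: [-2.1, -10.4, 0.9]
grip_width: 0.0799
gripper_force: 30.0
```

```bash
python3 -c "
from h import *
o=obs();print(eloc(o['tcp_pos']),o['torque'].round(3))"
```

```text
t 11.93 tcp [0.4488 0.0123 0.0903] ydir -16.31 F [ -2.09 -10.38   0.88] w 0.0799 g 29.98
[-21.4  -0.3] [-1.641  0.318 -0.172]
```

Emit:
servo_tool(targets=[[-0.2,[0,-0.01,-0.07],0],[-0.2,[0,-0.01,-0.07],0],[-0.2,[0,-0.01,-0.06],0],[-0.2,[0,0,0],0],[-0.2,[0,0,0],0]])

```text
clock: 12.35
tcp_pos: [0.449, 0.0124, 0.086]
tool_rot: [2.514, 1.883, -0.0]
wrist_force: [-8.1, -3.0, 23.1]
grip_width: 0.0793
gripper_force: 30.0
```

```bash
python3 -c "
from h import *
o=obs();print(eloc(o['tcp_pos']),o['torque'].round(3))"
```

```text
t 12.35 tcp [0.449  0.0124 0.086 ] ydir -16.33 F [-8.06 -3.04 23.13] w 0.0793 g 30.01
[-21.3  -0.5] [-0.601  1.791 -0.017]
```

Emit:
servo_tool(targets=[[-0.2,[-0.02,-0.06,0.04],0],[-0.2,[-0.02,-0.05,0],0],[-0.2,[-0.02,-0.05,0],0],[-0.2,[0,0,0],0]])

```text
clock: 12.68
tcp_pos: [0.4466, 0.0079, 0.0853]
tool_rot: [-2.514, -1.883, 0.001]
wrist_force: [-0.7, 0.3, -5.3]
grip_width: 0.0797
gripper_force: 30.0
```

```bash
python3 -c "
from h import *
o=obs();print(eloc(o['tcp_pos']),o['torque'].round(3))"
```

```text
t 12.68 tcp [0.4466 0.0079 0.0853] ydir -16.33 F [-0.74  0.34 -5.28] w 0.0797 g 29.99
[-26.3   0.5] [-0.024  0.104 -0.064]
```

Emit:
servo_tool(targets=[[-0.2,[0.005,0.02,-0.05],0],[-0.2,[0,0,-0.05],0],[-0.2,[0,0,0],0],[-0.2,[0,0,0],0]])

```text
clock: 13.02
tcp_pos: [0.4471, 0.0088, 0.0834]
tool_rot: [2.514, 1.884, -0.001]
wrist_force: [-5.6, -2.3, 14.7]
grip_width: 0.0794
gripper_force: 30.0
```

```bash
python3 -c "
from h import *
o=obs();print(eloc(o['tcp_pos']),o['torque'].round(3))
a,c=shot('scene','s_e2');p=np.int32(proj(c,o['tcp_pos']));x,y=p-[60,50]
b,c=shot('wrist','w_e2')
cv2.imwrite('pics/e2.png',np.hstack([cv2.resize(b,(400,300)),cv2.resize(a[max(y,0):y+100,max(x,0):x+133],(400,300),interpolation=cv2.INTER_CUBIC)]))"
```

```text
t 13.02 tcp [0.4471 0.0088 0.0834] ydir -16.3 F [-5.59 -2.26 14.66] w 0.0794 g 30.01
[-25.3   0.3] [-0.441  1.211 -0.051]
```

View pics/e2.png

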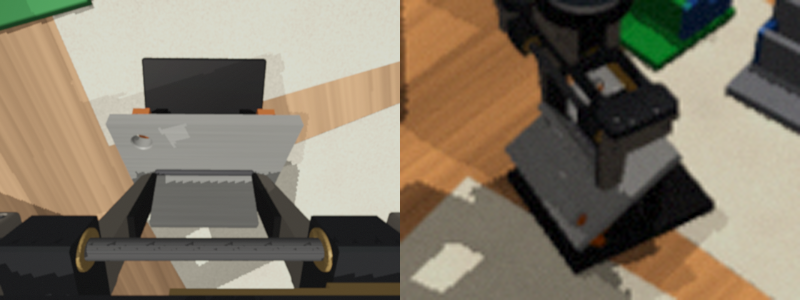

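```bash
python3 - <<'E'
from h import *
o=obs();im=cv2.imread("pics/w_e2.png");c=cam("wrist",o)
g=cv2.cvtColor(im,cv2.COLOR_BGR2GRAY)
cv2.imwrite("pics/e2b.png",cv2.resize(im[140:270,130:440],None,fx=2.5,fy=2.5,interpolation=cv2.INTER_CUBIC))
for z in(.09,.1,.11,.115,.12,.13):
    A=onz(c,(150,158.5),z);B=onz(c,(423.5,161.5),z);print(z,np.linalg.norm(A-B)*1000,eloc(A),eloc(B))
E
```

```text
t 13.12 tcp [0.4471 0.0087 0.0834] ydir -16.3 F [-5.04 -2.26 14.67] w 0.0797 g 30.01
0.09 145.61685016424772 [35.7 72.6] [ 34.2 -73. ]
0.1 136.72150963454763 [37.  68.2] [ 35.7 -68.5]
0.11 127.8261691048476 [38.4 63.8] [ 37.1 -64. ]
0.115 123.37849883999753 [39.1 61.6] [ 37.9 -61.7]
0.12 118.93082857514747 [39.8 59.4] [ 38.6 -59.5]
0.13 110.03548804544747 [41.2 55. ] [ 40.1 -55. ]
```

View pics/e2b.png

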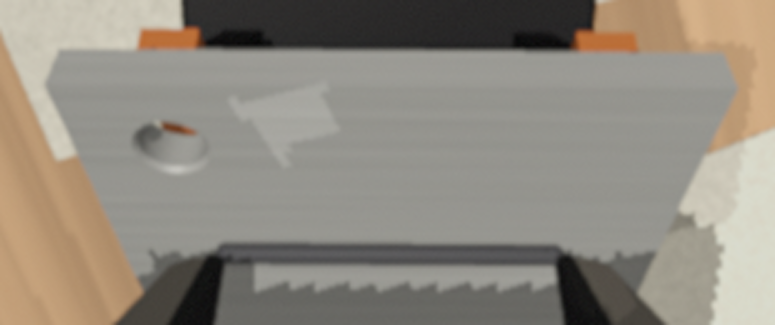

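The crop shows the back top edge from px (155,160) to (419,161) and the front top edge from (149,174) to (425,175). That gives a tilt of about 33°, with the coupon about 10 mm too far forward, so the slab is lying on the lip's ridge. I'll raise it, shift it back and lower it again.

Emit:
servo_tool(targets=[[-0.2,[0,0,0.4],0],[-0.2,[0,0,0.4],0],[-0.2,[0.07,0.24,0],0],[-0.2,[0.07,0.24,0],0],[-0.2,[0,0,-0.1],0],[-0.2,[0,0,-0.1],0],[-0.2,[0,0,-0.1],0],[-0.2,[0,0,0],0],[-0.2,[0,0,0],0]])

```text
clock: 13.87
tcp_pos: [0.4506, 0.0232, 0.0969]
tool_rot: [-2.513, -1.883, 0.002]
wrist_force: [-0.5, -0.3, -4.5]
grip_width: 0.0794
gripper_force: 30.0
```

```bash
python3 -c "
from h import *
o=obs();print(eloc(o['tcp_pos']),o['torque'].round(3))"
```

```text
t 13.87 tcp [0.4506 0.0232 0.0969] ydir -16.3 F [-0.52 -0.32 -4.52] w 0.0794 g 29.99
[-10.5   1. ] [-0.14   0.051 -0.04 ]
```

Emit:
servo_tool(targets=[[-0.2,[0,0,-0.08],0],[-0.2,[0,0,-0.08],0],[-0.2,[0,0,-0.08],0],[-0.2,[0,0,0],0]])

```text
clock: 14.2
tcp_pos: [0.4515, 0.0231, 0.0904]
tool_rot: [2.514, 1.883, 0.001]
wrist_force: [0.3, -1.3, 0.9]
grip_width: 0.0794
gripper_force: 30.0
```

```bash
python3 -c "
from h import *
o=obs();print(eloc(o['tcp_pos']),o['torque'].round(3))"
```

```text
t 14.2 tcp [0.4515 0.0231 0.0904] ydir -16.32 F [ 0.28 -1.27  0.88] w 0.0794 g 30.0
[-10.3   0.1] [-0.276  0.165  0.012]
```

Emit:
servo_tool(targets=[[-0.2,[0,0,-0.08],0],[-0.2,[0,0,-0.08],0],[-0.2,[0,-0.03,-0.08],0],[-0.2,[0,0,0],0]])

```text
clock: 14.53
tcp_pos: [0.4516, 0.0221, 0.0832]
tool_rot: [2.513, 1.884, 0.001]
wrist_force: [-0.3, -3.2, 2.2]
grip_width: 0.0795
gripper_force: 30.0
```

```bash
cat >> h.py <<'E'
def edge(im,c):
    "slab top edge in wrist view -> tilt; rows of edges at centre columns and side extents"
    g=cv2.GaussianBlur(cv2.cvtColor(im,cv2.COLOR_BGR2GRAY),(3,3),0).astype(int)
    return g
E
python3 -c "
from h import *
o=obs();print(eloc(o['tcp_pos']),o['torque'].round(3))
b,c=shot('wrist','w_e3')
g=cv2.cvtColor(b,cv2.COLOR_BGR2GRAY).astype(int)
print('col250',g[130:200,250].tolist())
for r in(162,166,170,174,178,182,186,190): 
  d=np.abs(np.diff(cv2.GaussianBlur(b,(3,3),0)[r].astype(int),axis=0)).sum(1);print(r,[(i,int(d[i])) for i in np.nonzero(d>45)[0]])
"
```

```text
t 14.53 tcp [0.4516 0.0221 0.0832] ydir -16.3 F [-0.31 -3.23  2.24] w 0.0795 g 30.0
[-11.3  -0.3] [-0.638 -0.006 -0.179]
col250 [47, 47, 46, 47, 46, 45, 47, 46, 44, 45, 47, 44, 44, 45, 44, 46, 44, 45, 44, 43, 45, 43, 43, 43, 43, 42, 44, 44, 42, 41, 43, 42, 40, 43, 41, 43, 43, 41, 39, 41, 68, 117, 150, 165, 167, 166, 164, 164, 164, 164, 164, 164, 167, 172, 177, 178, 177, 177, 177, 174, 165, 154, 149, 150, 150, 150, 151, 151, 152, 152]
162 [(np.int64(201), 70), (np.int64(202), 152), (np.int64(203), 159), (np.int64(204), 71), (np.int64(364), 91), (np.int64(365), 113), (np.int64(366), 71)]
166 [(np.int64(129), 47), (np.int64(201), 63), (np.int64(202), 144), (np.int64(203), 165), (np.int64(204), 83), (np.int64(363), 55), (np.int64(364), 116), (np.int64(365), 107)]
170 [(np.int64(131), 46), (np.int64(201), 48), (np.int64(202), 99), (np.int64(203), 109), (np.int64(204), 59), (np.int64(363), 56), (np.int64(364), 99), (np.int64(365), 84)]
174 []
178 []
182 []
186 []
190 []
```

```bash
python3 - <<'E'
from h import *
for n in("w_e2","w_e3"):
    b=cv2.imread(f"pics/{n}.png");hsv=cv2.cvtColor(b,cv2.COLOR_BGR2HSV)
    print(n,"slab",hsv[200,280],hsv[180,200],"left bg",hsv[175,[100,120,135]].tolist(),"right bg",hsv[175,[440,460]].tolist())
    print([ (r,hsv[r,160].tolist(),hsv[r,410].tolist()) for r in range(160,200,8)])
    s=[]
    for r in range(156,214,3):
        d=np.abs(np.diff(cv2.GaussianBlur(b,(3,3),0)[r].astype(int),axis=0)).sum(1)
        s.append((r,[int(i) for i in np.nonzero((d>22))[0] if i<215 or i>350]))
    print(s)
E
```

```text
w_e2 slab [ 21  12 151] [ 30  10 148] left bg [[15, 97, 192], [15, 97, 186], [16, 98, 188]] right bg [[16, 93, 205], [16, 94, 198]]
[(160, [24, 16, 164], [15, 75, 186]), (168, [30, 12, 152], [26, 11, 156]), (176, [30, 10, 147], [26, 12, 150]), (184, [25, 10, 149], [30, 10, 149]), (192, [25, 11, 145], [30, 10, 149])]
[(156, [130, 131, 132, 183, 184, 185, 186, 207, 208, 209, 210, 211, 212, 357, 358, 359, 360, 361, 383, 384]), (159, [131, 132, 133, 183, 184, 185, 207, 208, 357, 358, 359, 360, 361, 384, 520]), (162, [132, 133, 134, 151, 152, 153]), (165, [134, 135, 149, 150, 151]), (168, [135, 136, 137, 148, 149, 150]), (171, [136, 137, 138, 147, 148, 149]), (174, [138, 139, 146, 147, 148]), (177, [139, 140, 141, 147, 148, 149, 150, 473, 474]), (180, [140, 141, 142, 149, 150, 151]), (183, [142, 143, 150, 151, 152, 153]), (186, [143, 144, 145, 152, 153, 154, 451]), (189, [144, 145, 146, 153, 154, 155, 156, 190, 191, 193, 194, 195]), (192, [145, 146, 147, 148, 155, 156, 157, 182, 183, 184, 185, 203, 204, 206, 207, 416]), (195, [147, 148, 149, 156, 157, 158, 181, 182, 183, 184, 192, 193, 19
[... 837 characters left out ...]
30, 131, 201, 202, 203, 204, 363, 364, 365, 366, 536]), (171, [130, 131, 132, 201, 202, 203, 204, 363, 364, 365, 366]), (174, [132, 133, 140, 141, 142, 429, 430]), (177, [133, 134, 135, 140, 141, 430]), (180, [134, 135, 136, 139, 140, 431]), (183, [136, 137, 139, 431, 432]), (186, [137, 138, 432]), (189, [137, 433]), (192, [139, 432, 433]), (195, [141, 429, 430, 431, 466, 467]), (198, [144, 427, 428, 457, 458]), (201, [144, 147, 148, 425, 426, 451, 452]), (204, [145, 146, 148, 149, 150, 177, 178, 187, 188, 189, 423, 424, 425]), (207, [146, 147, 148, 150, 151, 152, 153, 176, 177, 420]), (210, [148, 149, 150, 152, 153, 154, 155]), (213, [149, 150, 151, 154, 155, 156, 157, 158, 416, 423, 424])]
```

Measured numerically, the top back corner is at (87,86) mm from the vee, against an expected (85,85), with a tilt near 45°. It is seated, so I'll release it.

Emit:
servo_tool(targets=[[0.9,[0,0,0],0],[1,[0,0,0],0],[1,[0,0,0],0],[1,[0,0,0],0],[1,[0,0,0],0]])

```text
clock: 15.0
tcp_pos: [0.4512, 0.0225, 0.0831]
tool_rot: [-2.514, -1.884, -0.0]
wrist_force: [0.4, 0.6, 0.3]
grip_width: 0.0921
gripper_force: 0.0
```

```bash
cat >> h.py <<'E'
def ext(n):
    b=cv2.imread(f"pics/{n}.png");s=[]
    for r in range(150,225,3):
        d=np.abs(np.diff(cv2.GaussianBlur(b,(3,3),0)[r].astype(int),axis=0)).sum(1)
        s.append((r,[int(i) for i in np.nonzero((d>22))[0] if 120<i<215 or 350<i<450]))
    print(s);g=cv2.cvtColor(b,cv2.COLOR_BGR2GRAY);print("col250",g[150:225,250].tolist())
def corner(wb,vb,wf,vf,tcp):
    f=306.9;P=[]
    for w,v in((wb,vb),(wf,vf)):
        z=f*130/w;y=(v-208)/f*z;P.append(np.array([83.25-.9565*y-.2917*z,170.3+.292*y-.9565*z]))
    P=np.array(P)+np.array([eloc(tcp)[0]+40,tcp[2]*1000-30]);d=P[1]-P[0];print("back",P[0].round(1),"front",P[1].round(1),"tilt",np.degrees(np.arctan2(-d[0],d[1])).round(1),np.hypot(*d).round(1))
E
python3 -c "
from h import *
o=obs();print(eloc(o['tcp_pos']),o['torque'].round(3))
shot('wrist','w_e4');ext('w_e4');corner(288,171.5,295.5,190.5,np.array([.4516,.0221,.0832]))"
```

```text
t 15.0 tcp [0.4512 0.0225 0.0831] ydir -16.3 F [0.43 0.6  0.29] w 0.0921 g 0.0
[-11.    0.2] [-0.074  0.13  -0.05 ]
[(150, [122, 123, 201, 202, 203, 204, 365, 366, 367, 368]), (153, [123, 124, 125, 201, 202, 203, 204, 364, 365, 366, 367, 368]), (156, [124, 125, 126, 201, 202, 203, 204, 364, 365, 366, 367, 368]), (159, [125, 126, 127, 201, 202, 203, 204, 364, 365, 366, 367]), (162, [127, 128, 129, 201, 202, 203, 204, 205, 364, 365, 366, 367]), (165, [128, 129, 130, 201, 202, 203, 204, 205, 364, 365, 366, 367]), (168, [129, 130, 131, 202, 203, 204, 205, 364, 365, 366, 367]), (171, [131, 132, 133, 202, 203, 204, 205, 363, 364, 365, 366]), (174, [132, 133, 134, 144, 145, 364, 365]), (177, [134, 135, 144, 145, 431]), (180, [135, 136, 137, 142, 143, 144, 432]), (183, [136, 137, 138, 142, 143, 432]), (186, [137, 138, 139, 141, 142, 433]), (189, [139, 140, 434]), (192, [434, 435]), (195, [144, 145, 433, 434]), (198, [143, 144, 146, 147, 148, 430, 431, 432]), (201, [144, 145, 148, 149, 150, 428, 429]), (204, [145, 146, 147, 150, 151, 152, 188, 189, 425, 426, 427]), (207, [147, 148, 149, 152, 153, 154, 155, 179, 180, 181, 187, 188, 189, 423, 424]), (210, [148, 149, 150, 154, 155, 156, 157, 424]), (213, [149, 150, 151, 152, 156, 157, 158, 159, 160, 419, 420, 421, 424, 425]), (216, [151, 152, 153, 158, 159, 160, 161, 162, 414, 415, 416, 417]), (219, [152, 153, 411, 412, 413, 414]), (222, [409, 410, 411, 412])]
col250 [44, 43, 42, 44, 43, 43, 44, 44, 43, 42, 42, 41, 42, 42, 41, 40, 42, 42, 42, 40, 38, 43, 83, 134, 162, 167, 167, 165, 164, 164, 165, 165, 165, 168, 173, 176, 178, 177, 177, 177, 176, 172, 162, 153, 150, 150, 150, 150, 150, 152, 152, 152, 147, 139, 134, 132, 133, 134, 133, 133, 133, 134, 135, 134, 132, 131, 132, 134, 135, 134, 135, 134, 134, 135, 134]
back [87.3 86.2] front [79.9 92.1] tilt 51.2 9.5
```

Emit:
servo_tool(targets=[[1,[0,0,0],0],[1,[0,0,0.1],0],[1,[0,0,0.4],0],[1,[0,0,0.8],0],[1,[0,0,0.8],0],[1,[0,0,0.8],0],[1,[0,0,0],0]])

```text
clock: 15.63
tcp_pos: [0.4538, 0.0225, 0.1744]
tool_rot: [2.511, 1.882, 0.008]
wrist_force: [1.4, 0.4, 0.4]
grip_width: 0.092
gripper_force: 0.0
```

```bash
python3 -c "
from h import *
o=obs();print(eloc(o['tcp_pos']),o['joint_pos'].round(3))
shot('wrist','w_e5');ext('w_e5')
c=cam('wrist',o)
vee=O-.04*ex
for r in((84.9,84.9),(77.8,91.9)):
  for y in(-.065,.065):
    X=vee+ex*r[0]/1e3+ey*y;print(r,y,proj(c,[*X,.03+r[1]/1e3]).round(1))"
```

```text
t 15.63 tcp [0.4538 0.0225 0.1744] ydir -16.31 F [1.37 0.4  0.39] w 0.092 g 0.0
[-10.2  -2.3] [0.046 0.13  2.03  0.    0.975 0.331]
[(150, [164, 165]), (153, [165, 166, 167, 194, 195]), (156, [166, 167, 168, 194, 195, 371]), (159, [167, 168, 169, 193, 194, 372]), (162, [168, 169, 170, 193, 194, 195, 372]), (165, [170, 171, 193, 194, 195, 196, 371, 372]), (168, [171, 172, 173, 195, 196, 197, 370, 371]), (171, [172, 173, 174, 196, 197, 198]), (174, [173, 174, 175, 197, 198, 199, 200, 214, 367, 421]), (177, [174, 175, 176, 198, 199, 200, 201, 366, 367]), (180, [176, 177, 178, 200, 201, 202, 365, 406, 407]), (183, [177, 178, 179, 201, 202, 203, 397, 398, 401]), (186, [178, 179, 180, 202, 203, 204, 205]), (189, [179, 180, 181, 203, 204, 205]), (192, [180, 181, 182, 206, 360]), (195, [207, 358, 369]), (198, [208, 357]), (201, [209, 210, 354, 355, 356, 357]), (204, [210, 211, 353, 354, 355, 356]), (207, [212, 351, 352, 353, 354]), (210, [213, 351, 352, 353]), (213, [214, 351, 352]), (216, [352, 353, 359, 362, 371, 374, 383]), (219, [382, 383, 384, 389]), (222, [388, 389, 390])]
col250 [60, 102, 141, 161, 166, 169, 172, 173, 173, 174, 174, 173, 167, 157, 149, 147, 148, 149, 149, 149, 147, 147, 146, 140, 133, 131, 131, 132, 131, 130, 132, 139, 143, 142, 138, 135, 133, 132, 132, 132, 131, 131, 132, 133, 132, 134, 133, 129, 115, 93, 84, 87, 83, 86, 115, 144, 157, 162, 162, 160, 161, 162, 161, 159, 158, 160, 161, 163, 162, 161, 161, 162, 162, 162, 161]
(84.9, 84.9) -0.065 [369.6 154.4]
(84.9, 84.9) 0.065 [194.8 154.4]
(77.8, 91.9) -0.065 [371.4 165.4]
(77.8, 91.9) 0.065 [193.  165.4]
```

The coupon rests as predicted on the easel: top edge at px (195,151) to (370,151), against a predicted (195,154) to (370,154). Now I'll turn 90° to take it by its top edge.

Emit:
servo_tool(targets=[[1,[0.03,0.117,0],1],[1,[0.03,0.117,0],1],[1,[0.03,0.117,0],1],[0.5,[0.03,0.117,0],1],[0,[0.03,0.117,0],1],[-0.04,[0.03,0.117,0],1],[-0.04,[0.03,0.117,0],1],[-0.04,[0.03,0.117,0],1],[-0.04,[0.03,0.117,0],1],[-0.04,[0.03,0.117,0],1],[-0.04,[0.03,0.117,0],1],[-0.04,[0.03,0.117,0],1]])

```text
clock: 16.68
tcp_pos: [0.4613, 0.0646, 0.1691]
tool_rot: [-0.638, -3.074, 0.001]
wrist_force: [-0.2, -0.8, 0.8]
grip_width: 0.0438
gripper_force: 0.0
```

Emit:
servo_tool(targets=[[-0.04,[0,0,-0.3],1],[-0.04,[0,0,0],0.09],[-0.04,[0,0,0],0],[-0.04,[0,0,0],0],[-0.04,[0,0,0],0]])

```text
clock: 17.1
tcp_pos: [0.462, 0.0644, 0.1611]
tool_rot: [-0.45, -3.109, 0.0]
wrist_force: [-0.2, 0.1, -0.0]
grip_width: 0.0439
gripper_force: 0.0
```

```bash
python3 -c "
from h import *
o=obs();print(eloc(o['tcp_pos']),o['joint_pos'].round(3))
b,c=shot('wrist','w_e6')
vee=O-.04*ex
for r in((86,86),(79,93)):
  for y in(-.065,0,.065):
    X=vee+ex*r[0]/1e3+ey*y;print(r,y,proj(c,[*X,.03+r[1]/1e3]).round(1))
g=cv2.cvtColor(b,cv2.COLOR_BGR2GRAY)
for r in(120,150,180): print(r,g[r,180:400:2].tolist())"
```

```text
t 17.1 tcp [0.462  0.0644 0.1611] ydir 73.52 F [-0.16  0.06 -0.03] w 0.0439 g 0.0
[32.2  1.7] [ 0.135  0.171  2.015 -0.     0.955 -1.148]
(86, 86) -0.065 [301.6 306.9]
(86, 86) 0 [302.8 232.4]
(86, 86) 0.065 [304.1 144.5]
(79, 93) -0.065 [293.3 312.2]
(79, 93) 0 [293.7 235.9]
(79, 93) 0.065 [294.3 145.5]
120 [160, 160, 159, 157, 157, 158, 159, 163, 166, 169, 170, 172, 173, 173, 169, 156, 154, 153, 151, 151, 150, 149, 149, 150, 150, 150, 151, 150, 150, 150, 152, 151, 152, 152, 164, 196, 201, 202, 201, 200, 201, 203, 201, 202, 204, 203, 202, 201, 202, 203, 201, 200, 202, 203, 203, 204, 200, 200, 200, 203, 200, 198, 199, 200, 202, 200, 201, 199, 198, 200, 199, 197, 198, 200, 199, 197, 204, 201, 203, 210, 215, 215, 215, 216, 215, 215, 214, 212, 214, 216, 217, 215, 215, 214, 214, 213, 214, 214, 214, 214, 215, 214, 213, 212, 212, 214, 213, 212, 210, 213]
150 [127, 125, 126, 138, 141, 85, 121, 142, 134, 135, 134, 135, 154, 153, 146, 140, 138, 142, 139, 141, 140, 137, 142, 140, 140, 140, 142, 140, 141, 139, 137, 139, 139, 138, 140, 140, 141, 139, 140, 139, 139, 142, 140, 140, 140, 140, 139, 135, 139, 138, 137, 137, 139, 138, 139, 139, 138, 137, 147, 159, 156, 158, 161, 119, 50, 52, 53, 52, 54, 55, 53, 54, 55, 55, 56, 52, 90, 193, 199, 200, 202, 200, 199, 200, 199, 211, 216, 216, 216, 217, 215, 215, 216, 216, 214, 215, 215, 215, 214, 212, 212, 210, 213, 213, 213, 213, 212, 210, 211, 212]
180 [158, 156, 156, 154, 154, 147, 102, 101, 100, 113, 149, 154, 156, 160, 159, 159, 164, 163, 160, 160, 160, 158, 161, 160, 161, 160, 157, 158, 159, 159, 159, 137, 77, 85, 87, 135, 142, 140, 140, 140, 139, 141, 142, 141, 141, 140, 141, 153, 144, 126, 113, 98, 121, 138, 140, 141, 138, 139, 153, 159, 158, 162, 161, 89, 48, 52, 53, 53, 54, 54, 54, 55, 57, 55, 53, 74, 205, 217, 215, 212, 199, 198, 200, 200, 199, 197, 200, 198, 199, 198, 206, 215, 215, 215, 215, 215, 215, 215, 214, 214, 214, 213, 214, 213, 214, 214, 215, 214, 216, 215]
```

Emit:
servo_tool(targets=[[-0.04,[0.067,0.03,-0.3],0.03],[-0.04,[0,0,-0.6],0],[-0.04,[0,0,-0.6],0],[-0.04,[0,0,-0.4],0],[-0.04,[0,0,-0.15],0],[-0.04,[0,0,0],0],[-0.04,[0,0,0],0]])

```text
clock: 17.73
tcp_pos: [0.4642, 0.0654, 0.0997]
tool_rot: [-0.44, -3.11, 0.0]
wrist_force: [-0.0, -0.5, 0.4]
grip_width: 0.0437
gripper_force: 0.0
```

```bash
python3 -c "
from h import *
o=obs();print(eloc(o['tcp_pos']),o['torque'].round(3))"
```

```text
t 17.73 tcp [0.4642 0.0654 0.0997] ydir 73.88 F [-0.   -0.49  0.38] w 0.0437 g 0.0
[33.9 -0.2] [-0.02   0.072  0.057]
```

Emit:
servo_tool(targets=[[-0.3,[0,0,0],0],[-0.4,[0,0,0],0],[-0.4,[0,0,0],0],[-0.4,[0,0,0],0]])

```text
clock: 18.07
tcp_pos: [0.4639, 0.0637, 0.1002]
tool_rot: [0.437, 3.111, -0.005]
wrist_force: [-1.1, -11.5, 3.1]
grip_width: 0.0277
gripper_force: 6.9
```

```bash
python3 -c "
from h import *
o=obs();print(eloc(o['tcp_pos']),o['torque'].round(3))"
```

```text
t 18.07 tcp [0.4639 0.0637 0.1002] ydir 74.0 F [ -1.07 -11.54   3.15] w 0.0277 g 6.89
[32.1 -0.4] [-2.401  0.167  0.038]
```

Emit:
servo_tool(targets=[[-0.5,[-0.03,-0.1,0.08],0],[-0.6,[-0.03,-0.1,0.1],0],[-0.7,[-0.03,-0.1,0.1],0],[-0.7,[-0.03,-0.1,0.1],0],[-0.7,[0,0,0],0]])

```text
clock: 18.48
tcp_pos: [0.4614, 0.054, 0.1128]
tool_rot: [0.441, 3.108, 0.003]
wrist_force: [-3.0, 6.4, 10.0]
grip_width: 0.02
gripper_force: 48.1
```

```bash
python3 -c "
from h import *
o=obs();print(eloc(o['tcp_pos']),o['torque'].round(3))"
```

```text
t 18.48 tcp [0.4614 0.054  0.1128] ydir 73.84 F [-3.04  6.39 10.05] w 0.02 g 48.13
[22.1 -0.7] [ 0.655  0.558 -0.084]
```

Emit:
servo_tool(targets=[[-0.8,[0,-0.02,0.15],0],[-0.9,[0,-0.02,0.15],0],[-1,[0,-0.02,0.15],0],[-1,[0,0,0.15],0],[-1,[0,0,0],0]])

```text
clock: 18.9
tcp_pos: [0.46, 0.0511, 0.1296]
tool_rot: [-0.44, -3.11, 0.001]
wrist_force: [-2.2, -2.5, -0.2]
grip_width: 0.0174
gripper_force: 27.7
```

```bash
python3 -c "
from h import *
o=obs();print(eloc(o['tcp_pos']),o['torque'].round(3))"
```

```text
t 18.9 tcp [0.46   0.0511 0.1296] ydir 73.9 F [-2.25 -2.47 -0.23] w 0.0174 g 27.71
[18.9 -0.2] [-0.833  0.525 -0.085]
```

Emit:
servo_tool(targets=[[-1,[0,0,0.2],0],[-1,[0,0,0.2],0],[-1,[0,0,0.2],0],[-1,[0,0,0.2],0],[-1,[0,0,0.2],0],[-1,[0,0,0],0]])

```text
clock: 19.4
tcp_pos: [0.4613, 0.0519, 0.1606]
tool_rot: [0.44, 3.109, 0.001]
wrist_force: [-1.8, -1.4, 2.0]
grip_width: 0.0134
gripper_force: 28.2
```

```bash
python3 -c "
from h import *
o=obs();print(eloc(o['tcp_pos']),o['torque'].round(3))"
```

```text
t 19.4 tcp [0.4613 0.0519 0.1606] ydir 73.89 F [-1.81 -1.43  1.96] w 0.0134 g 28.18
[20.1 -1.2] [-0.507  0.404 -0.071]
```

Emit:
servo_tool(targets=[[-1,[0,0,0.25],0],[-1,[0,0,0.25],0],[-1,[0,0,0.25],0],[-1,[0,0,0.25],0],[-1,[0,0,0.25],0],[-1,[0,0,0.25],0],[-1,[0,0,0],0],[-1,[0,0,0],0]])

```text
clock: 20.07
tcp_pos: [0.4609, 0.0519, 0.2046]
tool_rot: [0.44, 3.109, 0.001]
wrist_force: [-0.2, -0.8, -5.8]
grip_width: 0.01
gripper_force: 29.8
```

```bash
python3 -c "
from h import *
o=obs();print(eloc(o['tcp_pos']),o['torque'].round(3))
b,c=shot('wrist','w_h1');shot('scene','s_h1');shot('top','t_h1')
g=cv2.cvtColor(b,cv2.COLOR_BGR2GRAY);h=cv2.cvtColor(b,cv2.COLOR_BGR2HSV)
for r in(60,100,140,180,220,260): print(r,g[r,200:380:3].tolist())
for z in (0,.01,.02,.03,.04):
  print(z,[proj(c,[*(o['tcp_pos'][:2]+ey*y+ex*x),o['tcp_pos'][2]+z]).round(0).tolist() for y in(-.065,.065) for x in(-.005,.005)])"
```

```text
t 20.07 tcp [0.4609 0.0519 0.2046] ydir 73.9 F [-0.19 -0.82 -5.84] w 0.01 g 29.81
[19.9 -0.9] [ 0.018 -0.005 -0.012]
60 [166, 166, 165, 165, 165, 165, 165, 164, 164, 162, 161, 160, 161, 164, 166, 168, 169, 169, 168, 168, 167, 166, 166, 165, 163, 161, 158, 155, 153, 151, 151, 153, 153, 150, 150, 152, 154, 157, 159, 175, 175, 173, 176, 184, 202, 212, 215, 215, 216, 214, 213, 214, 213, 215, 212, 213, 214, 214, 214, 210]
100 [172, 170, 169, 167, 166, 159, 147, 146, 147, 148, 150, 150, 149, 148, 149, 149, 149, 150, 150, 150, 197, 201, 199, 199, 201, 201, 202, 202, 199, 200, 200, 201, 202, 197, 195, 203, 201, 198, 200, 200, 200, 199, 200, 212, 215, 216, 216, 217, 215, 215, 216, 217, 216, 214, 216, 216, 215, 215, 215, 214]
140 [190, 170, 172, 163, 46, 121, 137, 130, 123, 123, 123, 123, 122, 64, 37, 40, 41, 45, 43, 44, 38, 28, 37, 35, 47, 45, 83, 98, 98, 98, 90, 47, 51, 53, 52, 52, 53, 52, 53, 55, 55, 56, 56, 56, 56, 56, 136, 199, 213, 213, 216, 214, 216, 215, 216, 215, 214, 214, 213, 212]
180 [157, 155, 154, 157, 130, 142, 147, 145, 149, 146, 148, 151, 146, 146, 148, 153, 163, 163, 165, 164
[... 410 characters left out ...]
, 198, 200, 198, 200, 197, 198, 197, 200, 200, 198, 200, 200, 195]
260 [213, 216, 216, 216, 214, 215, 206, 132, 132, 131, 110, 110, 109, 110, 110, 110, 107, 70, 68, 67, 67, 69, 67, 43, 18, 24, 109, 113, 110, 112, 111, 109, 23, 18, 43, 68, 68, 68, 68, 68, 99, 202, 199, 200, 199, 198, 200, 199, 208, 214, 213, 212, 214, 211, 212, 213, 214, 214, 214, 215]
0 [[277.0, 345.0], [291.0, 345.0], [276.0, 149.0], [294.0, 149.0]]
0.01 [[276.0, 356.0], [292.0, 356.0], [275.0, 151.0], [294.0, 151.0]]
0.02 [[276.0, 369.0], [292.0, 369.0], [274.0, 154.0], [295.0, 154.0]]
0.03 [[275.0, 382.0], [292.0, 382.0], [274.0, 156.0], [296.0, 156.0]]
0.04 [[275.0, 398.0], [293.0, 398.0], [273.0, 159.0], [296.0, 160.0]]
```

```bash
python3 -c "
from h import *
b=cv2.imread('pics/w_h1.png');g=cv2.cvtColor(b,cv2.COLOR_BGR2GRAY)
print('c285',[(r,int(g[r,285])) for r in range(130,420,4)])
print('c285f',g[140:175,285].tolist())
for r in(170,200,230,330,350,370,390): print(r,g[r,262:310].tolist())
"
```

```text
c285 [(130, 64), (134, 49), (138, 94), (142, 98), (146, 97), (150, 95), (154, 171), (158, 183), (162, 182), (166, 200), (170, 200), (174, 201), (178, 201), (182, 201), (186, 201), (190, 200), (194, 201), (198, 201), (202, 201), (206, 200), (210, 200), (214, 199), (218, 200), (222, 200), (226, 200), (230, 197), (234, 137), (238, 112), (242, 131), (246, 111), (250, 111), (254, 111), (258, 111), (262, 111), (266, 110), (270, 111), (274, 111), (278, 111), (282, 111), (286, 110), (290, 110), (294, 110), (298, 111), (302, 110), (306, 110), (310, 110), (314, 111), (318, 110), (322, 110), (326, 110), (330, 143), (334, 47), (338, 58), (342, 72), (346, 67), (350, 55), (354, 54), (358, 55), (362, 53), (366, 145), (370, 149), (374, 149), (378, 141), (382, 138), (386, 68), (390, 130), (394, 180), (398, 174), (402, 173), (406, 72), (410, 74), (414, 33), (418, 23)]
c285f [97, 97, 98, 97, 97, 98, 97, 97, 97, 96, 95, 95, 109, 143, 171, 181, 183, 183, 183, 182, 182, 182, 182, 183, 187, 194, 200, 202, 201, 201, 200, 201, 201, 201, 201]
170 [19, 17, 18, 18, 18, 20, 19, 17, 17, 26, 36, 37, 57, 121, 176, 
[... 774 characters left out ...]
86, 33, 22, 23, 27, 24, 24, 26, 27, 38, 54, 60, 61]
350 [54, 54, 56, 54, 54, 54, 54, 55, 54, 53, 55, 55, 55, 54, 55, 55, 54, 54, 54, 55, 55, 53, 53, 55, 57, 68, 83, 87, 86, 86, 87, 87, 86, 87, 86, 87, 86, 86, 86, 87, 86, 87, 86, 86, 86, 86, 86, 86]
370 [63, 63, 52, 37, 30, 29, 32, 30, 27, 31, 36, 43, 51, 51, 49, 41, 31, 27, 27, 34, 64, 109, 140, 149, 147, 147, 147, 148, 148, 147, 148, 147, 147, 147, 148, 147, 147, 148, 147, 148, 148, 147, 147, 148, 148, 143, 123, 86]
390 [56, 62, 62, 54, 52, 57, 64, 67, 73, 80, 84, 87, 90, 91, 91, 93, 100, 101, 101, 106, 113, 116, 122, 130, 133, 133, 135, 138, 139, 142, 147, 150, 152, 155, 160, 162, 166, 172, 175, 175, 175, 175, 173, 174, 174, 175, 175, 162]
```

Emit:
servo_tool(targets=[[-1,[0.19,0.2,0.2],0.25],[-1,[0.19,0.4,0.2],0.25],[-1,[0.19,0.6,0.2],0.25],[-1,[0.19,0.8,0.2],0.25],[-1,[0.19,0.8,0.2],0.25],[-1,[0.19,0.8,0],0.25],[-1,[0.19,0.8,0],0.25],[-1,[0.19,0.8,0],0.25],[-1,[0.19,0.8,0],0.25],[-1,[0.19,0.8,0],0.25],[-1,[0.19,0.6,0],0.25],[-1,[0.19,0.28,0],0.25]])

```text
clock: 21.22
tcp_pos: [0.5293, 0.2857, 0.2343]
tool_rot: [-0.132, 3.138, 0.002]
wrist_force: [0.2, -0.2, -5.1]
grip_width: 0.0098
gripper_force: 29.9
```

Emit:
servo_tool(targets=[[-1,[0,0,0],0],[-1,[0,0,0],0],[-1,[0,0,0],0],[-1,[0,0,0],0]])

```text
clock: 21.55
tcp_pos: [0.5286, 0.2811, 0.2341]
tool_rot: [0.123, -3.139, 0.001]
wrist_force: [-0.3, 0.4, -5.1]
grip_width: 0.0099
gripper_force: 29.9
```

```bash
cat >> h.py <<'E'
RC=np.array([.5289,.2823]);_b=np.radians(4.7);rx=np.array([-np.sin(_b),np.cos(_b)]);ry=-np.array([np.cos(_b),np.sin(_b)])
def rloc(P): P=np.asarray(P)[:2]-RC;return np.r_[P@rx*1000,P@ry*1000].round(1)
E
python3 -c "
from h import *
o=obs();print(rloc(o['tcp_pos']),o['torque'].round(3))
b,c=shot('wrist','w_r1')
g=cv2.cvtColor(b,cv2.COLOR_BGR2GRAY);h=cv2.cvtColor(b,cv2.COLOR_BGR2HSV)
for x,z in((-60,.012),(-18,.057),(-8,.057),(8,.087),(18,.087)):
  print(x,z,[proj(c,[*(RC+rx*x/1e3+ry*y/1e3),z]).round(1).tolist() for y in(-79,-69,0,40,69,79)])
k=cv2.inRange(h,(100,120,40),(125,255,255))
for ct in cv2.findContours(k,cv2.RETR_EXTERNAL,cv2.CHAIN_APPROX_NONE)[0]:
  if cv2.contourArea(ct)>30: print(cv2.boundingRect(ct),cv2.contourArea(ct))
for r in(110,140,170,200): print(r,[(i,int(g[r,i])) for i in range(150,430,3)])"
```

```text
t 21.55 tcp [0.5286 0.2811 0.2341] ydir 94.47 F [-0.26  0.36 -5.13] w 0.0099 g 29.93
[-1.2  0.4] [ 0.082 -0.003  0.011]
-60 0.012 [[242.4, 237.9], [242.1, 231.1], [239.7, 181.6], [238.3, 150.5], [237.1, 126.8], [236.7, 118.4]]
-18 0.057 [[271.4, 251.8], [271.3, 244.3], [270.3, 189.6], [269.7, 154.9], [269.2, 128.3], [269.1, 118.8]]
-8 0.057 [[279.5, 251.7], [279.5, 244.3], [278.9, 189.5], [278.6, 154.9], [278.4, 128.2], [278.3, 118.8]]
8 0.087 [[293.0, 262.9], [293.1, 255.0], [293.3, 196.1], [293.5, 158.5], [293.6, 129.5], [293.7, 119.1]]
18 0.087 [[301.8, 262.9], [301.9, 254.9], [302.7, 196.0], [303.2, 158.5], [303.6, 129.4], [303.7, 119.1]]
(303, 233, 26, 12) 231.0
(277, 120, 15, 8) 89.5
(304, 119, 29, 7) 162.0
(493, 93, 67, 241) 11992.0
(284, 46, 35, 16) 368.5
(257, 38, 24, 20) 251.0
110 [(150, 25), (153, 27), (156, 19), (159, 42), (162, 152), (165, 157), (168, 157), (171, 156), (174, 157), (177, 157), (180, 155), (183, 169), (186, 216), (189, 208), (192, 198), (195, 200), (198, 199), (201, 196), (204, 198), (207, 195), (210, 197), (213, 195), (216, 195), (219, 193), (222, 194), (
[... 3494 characters left out ...]
, 138), (258, 135), (261, 136), (264, 137), (267, 138), (270, 136), (273, 71), (276, 165), (279, 204), (282, 203), (285, 202), (288, 205), (291, 206), (294, 199), (297, 94), (300, 99), (303, 125), (306, 133), (309, 135), (312, 134), (315, 136), (318, 139), (321, 138), (324, 137), (327, 138), (330, 146), (333, 200), (336, 156), (339, 155), (342, 156), (345, 156), (348, 156), (351, 156), (354, 156), (357, 156), (360, 156), (363, 156), (366, 173), (369, 172), (372, 172), (375, 172), (378, 171), (381, 171), (384, 172), (387, 171), (390, 171), (393, 172), (396, 172), (399, 172), (402, 172), (405, 173), (408, 172), (411, 172), (414, 172), (417, 172), (420, 172), (423, 171), (426, 172), (429, 171)]
```

Emit:
servo_tool(targets=[[-1,[0.03,0.04,-0.2],0.03],[-1,[0,0,-0.4],0],[-1,[0,0,-0.4],0],[-1,[0,0,-0.4],0],[-1,[0,0,-0.4],0],[-1,[0,0,-0.2],0],[-1,[0,0,0],0],[-1,[0,0,0],0]])

```text
clock: 22.27
tcp_pos: [0.5296, 0.2831, 0.1735]
tool_rot: [0.13, -3.138, 0.001]
wrist_force: [0.3, 1.0, -4.9]
grip_width: 0.01
gripper_force: 29.9
```

```bash
python3 -c "
from h import *
o=obs();print(rloc(o['tcp_pos']),o['torque'].round(3))"
```

```text
t 22.27 tcp [0.5296 0.2831 0.1735] ydir 94.74 F [ 0.3   1.03 -4.88] w 0.01 g 29.93
[ 0.8 -0.7] [ 0.073  0.066 -0.031]
```

Emit:
servo_tool(targets=[[-1,[0,-0.02,-0.15],0],[-1,[0,0,-0.15],0],[-1,[0,0,-0.15],0],[-1,[0,0,-0.15],0],[-1,[0,0,-0.15],0],[-1,[0,0,-0.15],0],[-1,[0,0,0],0]])

```text
clock: 22.85
tcp_pos: [0.5292, 0.2823, 0.1459]
tool_rot: [0.13, -3.137, 0.001]
wrist_force: [-0.8, -0.5, -4.7]
grip_width: 0.0096
gripper_force: 29.9
```

```bash
python3 -c "
from h import *
o=obs();print(rloc(o['tcp_pos']),o['torque'].round(3))"
```

```text
t 22.85 tcp [0.5292 0.2823 0.1459] ydir 94.73 F [-0.84 -0.54 -4.75] w 0.0096 g 29.93
[-0.  -0.3] [ 0.079 -0.026  0.001]
```

No contact yet, and the slab is below the wall tops. I'll go on slowly.

Emit:
servo_tool(targets=[[-1,[0,0,-0.15],0],[-1,[0,0,-0.15],0],[-1,[0,0,-0.15],0],[-1,[0,0,-0.15],0],[-1,[0,0,-0.15],0],[-1,[0,0,0],0]])

```text
clock: 23.35
tcp_pos: [0.5292, 0.2823, 0.1234]
tool_rot: [0.13, -3.137, 0.001]
wrist_force: [-0.1, 0.5, -5.7]
grip_width: 0.0099
gripper_force: 29.9
```

```bash
python3 -c "
from h import *
o=obs();print(rloc(o['tcp_pos']),o['torque'].round(3))"
```

```text
t 23.35 tcp [0.5292 0.2823 0.1234] ydir 94.73 F [-0.06  0.47 -5.69] w 0.0099 g 29.93
[-0.  -0.3] [ 0.032  0.008 -0.001]
```

Emit:
servo_tool(targets=[[-1,[0,0,-0.1],0],[-1,[0,0,-0.1],0],[-1,[0,0,-0.1],0],[-1,[0,0,0],0]])

```text
clock: 23.68
tcp_pos: [0.5301, 0.283, 0.1173]
tool_rot: [-0.13, 3.138, 0.001]
wrist_force: [-4.5, -2.5, 11.0]
grip_width: 0.0096
gripper_force: 30.0
```

```bash
python3 -c "
from h import *
o=obs();print(rloc(o['tcp_pos']),o['torque'].round(3))"
```

```text
t 23.68 tcp [0.5301 0.283  0.1173] ydir 94.73 F [-4.52 -2.49 11.02] w 0.0096 g 30.02
[ 0.6 -1.3] [-0.431  0.932 -0.002]
```

```bash
python3 - <<'E'
from h import *
o=obs();b,c=shot("wrist","w_r2");f=c[0]
for n in("w_h1","w_r1","w_r2"):
    g=cv2.cvtColor(cv2.imread(f"pics/{n}.png"),cv2.COLOR_BGR2GRAY).astype(float);H=[]
    for r in range(160,228,3):
        row=g[r,262:310];d=np.diff(cv2.GaussianBlur(row.reshape(1,-1),(3,1),0)[0])
        i=int(np.argmax(d[:22]));j=22+int(np.argmin(d[22:]))
        def sub(a,k):
            w=a[max(k-2,0):k+3];return max(k-2,0)+np.sum(np.arange(len(w))*w)/np.sum(w)
        w=sub(-np.minimum(d,0)*1.0,j)-sub(np.maximum(d,0),i)
        z=f*10/w;H.append((r,round(w,1),round(170.3-z*(.9565-.292*(r-208.04)/f),1)))
    print(n,H[::3],np.median([h[2] for h in H]))
    print([(r,int(g[r,285])) for r in range(136,172,2)])
a,s=shot("scene","s_r2");t,tc=shot("top","t_r2")
for nm,cc in(("scene",s),("top",tc)):
    for zt in(.132,.138): print(nm,zt,[proj(cc,[*(RC+ry*y/1e3+rx*x/1e3),zt]).round(1).tolist() for y in(-65,65) for x in(-5,5)])
E
```

```text
t 23.68 tcp [0.5301 0.283  0.1173] ydir 94.73 F [-4.52 -2.49 11.02] w 0.0096 g 30.02
w_h1 [(160, np.float64(20.6), np.float64(21.0)), (169, np.float64(21.2), np.float64(26.8)), (178, np.float64(20.5), np.float64(22.9)), (187, np.float64(20.3), np.float64(22.4)), (196, np.float64(20.4), np.float64(24.9)), (205, np.float64(20.0), np.float64(22.8)), (214, np.float64(19.8), np.float64(22.9)), (223, np.float64(19.8), np.float64(24.4))] 22.9
[(136, 62), (138, 94), (140, 97), (142, 98), (144, 97), (146, 97), (148, 97), (150, 95), (152, 109), (154, 171), (156, 183), (158, 183), (160, 182), (162, 182), (164, 187), (166, 200), (168, 201), (170, 200)]
w_r1 [(160, np.float64(21.7), np.float64(28.6)), (169, np.float64(22.7), np.float64(35.8)), (178, np.float64(20.1), np.float64(20.0)), (187, np.float64(20.0), np.float64(20.4)), (196, np.float64(19.6), np.float64(18.6)), (205, np.float64(19.6), np.float64(20.2)), (214, np.float64(19.6), np.float64(21.4)), (223, np.float64(18.8), np.float64(16.8))] 20.2
[(136, 81), (138, 89), (140, 91), (142, 93), (144, 95), (146, 96), (148, 94), (150, 91), (152, 1
[... 280 characters left out ...]
64(13.6)), (196, np.float64(19.4), np.float64(17.4)), (205, np.float64(19.3), np.float64(17.7)), (214, np.float64(19.3), np.float64(19.4)), (223, np.float64(31.3), np.float64(77.8))] 17.7
[(136, 83), (138, 89), (140, 91), (142, 91), (144, 89), (146, 91), (148, 91), (150, 90), (152, 105), (154, 172), (156, 186), (158, 185), (160, 185), (162, 184), (164, 184), (166, 184), (168, 184), (170, 184)]
scene 0.132 [[389.8, 157.4], [391.6, 155.4], [348.7, 137.1], [350.6, 135.3]]
scene 0.138 [[390.3, 155.8], [392.1, 153.7], [349.0, 135.5], [350.9, 133.6]]
top 0.132 [[151.0, 176.5], [146.9, 176.9], [154.4, 229.4], [150.2, 229.8]]
top 0.138 [[150.3, 176.0], [146.2, 176.4], [153.8, 229.2], [149.6, 229.6]]
```

Emit:
servo_tool(targets=[[-1,[0,0,0.06],0],[-1,[0,0,0],0],[-0.7,[0,0,0],0],[-0.6,[0,0,0],0],[-0.6,[0,0,0],0],[-0.6,[0,0,0],0]])

```text
clock: 24.33
tcp_pos: [0.53, 0.2827, 0.1175]
tool_rot: [-0.13, 3.138, 0.0]
wrist_force: [-0.2, 0.1, -1.4]
grip_width: 0.0182
gripper_force: 0.0
```

```bash
python3 - <<'E'
from h import *
o=obs();print(rloc(o["tcp_pos"]));b,c=shot("wrist","w_r3")
g=cv2.cvtColor(b,cv2.COLOR_BGR2GRAY)
for n in("w_r2","w_r3"):
    g=cv2.cvtColor(cv2.imread(f"pics/{n}.png"),cv2.COLOR_BGR2GRAY)
    for r in(160,180,200,215): print(n,r,g[r,262:316].tolist())
    print([(r,int(g[r,285])) for r in range(130,170,2)])
for zt in(.132,.138): print(zt,[proj(c,[*(RC+ry*y/1e3+rx*x/1e3),zt]).round(1).tolist() for y in(20,65) for x in(-5,5)])
E
```

```text
t 24.33 tcp [0.53   0.2827 0.1175] ydir 94.73 F [-0.19  0.13 -1.43] w 0.0182 g 0.0
[ 0.3 -1.1]
w_r2 160 [81, 82, 81, 81, 81, 83, 81, 82, 80, 77, 68, 59, 72, 120, 165, 184, 188, 187, 186, 186, 185, 185, 184, 185, 185, 187, 188, 190, 190, 190, 189, 190, 190, 177, 139, 118, 130, 136, 138, 139, 139, 140, 141, 144, 143, 141, 134, 121, 120, 134, 141, 141, 140, 141]
w_r2 180 [105, 106, 105, 104, 106, 105, 105, 105, 103, 99, 84, 58, 51, 92, 147, 179, 186, 186, 186, 186, 186, 185, 184, 184, 186, 186, 187, 189, 189, 189, 189, 189, 184, 161, 127, 118, 129, 136, 142, 145, 146, 148, 148, 152, 156, 156, 143, 122, 96, 89, 91, 90, 88, 82]
w_r2 200 [135, 138, 137, 136, 137, 138, 139, 138, 135, 129, 108, 71, 60, 102, 161, 196, 205, 204, 204, 205, 204, 203, 202, 203, 203, 204, 205, 206, 206, 206, 207, 208, 202, 180, 145, 137, 149, 154, 154, 155, 156, 157, 159, 159, 158, 153, 137, 117, 101, 98, 97, 98, 99, 100]
w_r2 215 [134, 134, 134, 134, 134, 135, 136, 137, 135, 134, 121, 83, 57, 90, 153, 195, 205, 205, 203, 201, 200, 199, 198, 198, 200, 201, 202, 206, 206, 207, 207, 208, 198, 163, 112, 94, 100, 101,
[... 1035 characters left out ...]
, 156, 157, 158, 159, 159, 157, 145, 126, 104, 95, 98, 99, 99, 99]
w_r3 215 [134, 134, 135, 135, 135, 141, 167, 192, 199, 200, 200, 200, 199, 198, 197, 198, 199, 200, 200, 198, 198, 199, 199, 200, 193, 164, 113, 82, 80, 81, 75, 62, 58, 68, 85, 94, 100, 102, 101, 100, 101, 100, 101, 101, 101, 97, 89, 80, 79, 78, 79, 79, 79, 78]
[(130, 64), (132, 68), (134, 80), (136, 82), (138, 88), (140, 90), (142, 91), (144, 91), (146, 91), (148, 91), (150, 90), (152, 100), (154, 164), (156, 185), (158, 185), (160, 184), (162, 184), (164, 184), (166, 183), (168, 183)]
0.132 [[274.2, 233.2], [292.6, 233.2], [273.4, 149.5], [293.3, 149.5]]
0.138 [[273.8, 237.4], [292.8, 237.4], [272.9, 150.9], [293.6, 150.9]]
```

Emit:
servo_tool(targets=[[-0.5,[0,0,0],0],[-0.4,[0,0,0],0],[-0.3,[0,0,0],0],[-0.1,[0,0,0],0],[-0.1,[0,0,0],0],[-0.1,[0,0,0.2],0],[-0.1,[0,0,0.6],0],[-0.1,[0,0,0.8],0],[-0.1,[0,0,0.8],0],[-0.1,[0,0,0.6],0],[-0.1,[0,0,0],0],[-0.1,[0,0,0],0]])

```text
clock: 25.38
tcp_pos: [0.5303, 0.2829, 0.2085]
tool_rot: [-0.13, 3.137, 0.002]
wrist_force: [0.2, -0.1, -0.3]
grip_width: 0.0417
gripper_force: 0.0
```

```bash
python3 - <<'E'
from h import *
o=obs();print(rloc(o["tcp_pos"]));b,c=shot("wrist","w_r4");np.save("pics/w_r4.npy",np.r_[o["tcp_pos"],o["tool_rot"]])
g=cv2.cvtColor(b,cv2.COLOR_BGR2GRAY)
for r in(150,170,190,210): print(r,g[r,240:320].tolist())
print([(r,int(g[r,280])) for r in range(100,330,3)])
for x in(-8,-3,2):
  print(x,[(zt,[proj(c,[*(RC+ry*y/1e3+rx*x/1e3),zt]).round(1).tolist() for y in(-65,65)]) for zt in(.132,.138)])
E
```

```text
t 25.38 tcp [0.5303 0.2829 0.2085] ydir 94.73 F [ 0.23 -0.07 -0.33] w 0.0417 g 0.0
[ 0.5 -1.4]
150 [132, 132, 133, 133, 132, 122, 97, 79, 76, 79, 79, 81, 81, 79, 80, 80, 79, 80, 80, 80, 80, 80, 77, 82, 103, 144, 170, 177, 176, 175, 174, 174, 175, 178, 179, 179, 178, 166, 133, 109, 107, 109, 110, 110, 109, 104, 91, 83, 84, 81, 74, 67, 88, 123, 146, 153, 152, 144, 141, 141, 141, 136, 126, 126, 137, 141, 142, 142, 141, 141, 142, 141, 141, 144, 150, 155, 158, 157, 156, 157]
170 [173, 174, 176, 178, 177, 175, 177, 177, 178, 180, 183, 185, 186, 178, 153, 138, 138, 139, 139, 137, 136, 136, 136, 136, 145, 167, 190, 196, 196, 196, 194, 194, 195, 196, 197, 199, 199, 187, 146, 112, 109, 111, 111, 111, 111, 106, 92, 84, 85, 91, 89, 76, 90, 126, 147, 153, 154, 156, 158, 159, 156, 144, 138, 146, 148, 141, 137, 138, 139, 139, 139, 140, 140, 140, 139, 140, 139, 139, 138, 138]
190 [134, 135, 136, 137, 137, 137, 135, 135, 134, 135, 136, 134, 135, 138, 137, 137, 137, 137, 137, 138, 136, 135, 135, 136, 136, 136, 137, 138, 139, 139, 138, 137, 137, 138, 140, 141, 141, 132, 110, 89, 83, 83, 83, 85, 85, 85,
[... 1001 characters left out ...]
, (220, 84), (223, 82), (226, 82), (229, 82), (232, 83), (235, 81), (238, 82), (241, 83), (244, 84), (247, 93), (250, 104), (253, 108), (256, 110), (259, 108), (262, 107), (265, 108), (268, 110), (271, 118), (274, 141), (277, 167), (280, 189), (283, 195), (286, 214), (289, 215), (292, 217), (295, 217), (298, 217), (301, 216), (304, 217), (307, 210), (310, 94), (313, 92), (316, 92), (319, 91), (322, 108), (325, 181), (328, 182)]
-8 [(0.132, [[275.0, 282.8], [273.6, 136.2]]), (0.138, [[274.8, 286.3], [273.3, 136.8]])]
-3 [(0.132, [[280.5, 282.8], [280.0, 136.2]]), (0.138, [[280.4, 286.3], [279.9, 136.8]])]
2 [(0.132, [[286.0, 282.8], [286.4, 136.2]]), (0.138, [[286.1, 286.3], [286.4, 136.8]])]
```

```bash
python3 - <<'E'
from h import *
im,c=ld("w_r4");g=cv2.cvtColor(im,cv2.COLOR_BGR2GRAY)
for k in(268,271,274): print(k,"far",g[126:150,k].tolist(),"near",g[264:296,k].tolist())
for z in(.128,.132,.136,.140):
  print(z,[proj(c,[*(RC+ry*y/1e3+rx*-9.5/1e3),z]).round(1).tolist() for y in(-66,-65,65,66)])
E
```

```text
268 far [132, 132, 132, 131, 132, 132, 128, 112, 89, 80, 79, 88, 117, 152, 172, 177, 176, 177, 176, 176, 176, 176, 176, 176] near [177, 178, 178, 178, 178, 178, 178, 178, 178, 178, 178, 179, 179, 180, 180, 180, 180, 180, 183, 187, 196, 207, 214, 216, 215, 215, 216, 216, 217, 216, 216, 216]
271 far [140, 140, 140, 140, 140, 140, 135, 119, 95, 84, 87, 93, 116, 150, 171, 175, 174, 174, 174, 173, 174, 174, 174, 174] near [174, 174, 174, 174, 174, 174, 174, 174, 174, 174, 174, 174, 174, 173, 174, 173, 174, 174, 174, 176, 188, 203, 212, 216, 218, 218, 218, 216, 216, 216, 216, 216]
274 far [135, 139, 140, 141, 140, 141, 135, 119, 98, 89, 91, 94, 118, 154, 175, 179, 180, 179, 179, 179, 178, 178, 179, 178] near [173, 173, 173, 173, 173, 174, 173, 174, 174, 174, 174, 174, 173, 174, 174, 174, 174, 174, 174, 174, 181, 192, 203, 211, 215, 216, 216, 216, 216, 216, 217, 217]
0.128 [[273.6, 281.5], [273.5, 280.5], [271.9, 135.9], [271.9, 134.6]]
0.132 [[273.4, 283.8], [273.4, 282.8], [271.7, 136.2], [271.7, 134.9]]
0.136 [[273.2, 286.1], [273.2, 285.1], [271.5, 136.6], [271.5, 135.3]]
0.14 [[273.1, 288.5], [273.1, 287.6], [271.3, 137.0], [271.3, 135.6]]
```

```bash
python3 -c "
from h import *
obs();print(robot.close_job())"
```

```text
t 25.43 tcp [0.5296 0.2825 0.2072] ydir 94.73 F [-0.5   0.18 -0.31] w 0.0413 g 0.0
the job is handed in; nothing more can be done
None
```

The job is handed in, with no verdict shown. By my measurements, the coupon came off the pins level with under 1 N of side load once clear of the buttons. It leaned on the easel and was let go (after one reseat), then was taken by its top edge and stood fully down in the grey rack, web to the front, about 5° forward, released at 25.4 s.

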